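# Photograph the home water test

### The job

Stand the stepped wooden block on the black pad of the photo station, square with it, and push every sampling rod from the caddy fully down into a vial of the station, one per vial. Then take the picture: press the release button to its halfway stop, pause there for about a second, and press it fully down, with block and rods still in place. After that put all the rods tip down into the white cup, and leave the cup upright and the block in its place on the pad; do not disturb the remote control or the bottle.

Things in the scene. Friction and masses are not known exactly. Their poses are not given: they have to be found in the camera images.
- station: photo station, fixed: grey plate 160 x 320 x 6 mm from y = -130 to +190 mm of its origin (on the counter, z up). Three white vials at y = -100, x = -60, 0, 60 mm, between aluminium rails up to z = 36; pad at y = 20; black camera facing the vials, y = 138 to 184, 120 mm wide along x, up to z = 88
- vial0 (a point): centre of the mouth of vial 0, 84 mm above the counter. White plastic tube fixed upright: outside diameter 20 mm, bore 12 mm, 74 mm deep. A seated rod hangs upright by its shoulder on the rim, tip 70 mm below this point
- vial1 (a point): centre of the mouth of vial 1, 84 mm above the counter. White plastic tube fixed upright: outside diameter 20 mm, bore 12 mm, 74 mm deep. A seated rod hangs upright by its shoulder on the rim, tip 70 mm below this point
- vial2 (a point): centre of the mouth of vial 2, 84 mm above the counter. White plastic tube fixed upright: outside diameter 20 mm, bore 12 mm, 74 mm deep. A seated rod hangs upright by its shoulder on the rim, tip 70 mm below this point
- pad (a point): centre of the black rubber pad, 80 mm (station x) by 50 mm (station y), flush on the base plate, 6 mm above the counter
- rod0: sampling rod 0: plain steel shaft 8 mm in diameter and 70 mm long with a rounded tip, under a round grey grip 18 mm in diameter and 45 mm long; 115 mm long in all, 35 g. Origin at the tip, z along the rod towards the grip: shoulder at z = 70, top at z = 115. It starts upright in the caddy, hanging by its shoulder; may be absent (None)
- rod1: sampling rod 1: plain steel shaft 8 mm in diameter and 70 mm long with a rounded tip, under a round grey grip 18 mm in diameter and 45 mm long; 115 mm long in all, 35 g. Origin at the tip, z along the rod towards the grip: shoulder at z = 70, top at z = 115. It starts upright in the caddy, hanging by its shoulder; may be absent (None)
- rod2: sampling rod 2: plain steel shaft 8 mm in diameter and 70 mm long with a rounded tip, under a round grey grip 18 mm in diameter and 45 mm long; 115 mm long in all, 35 g. Origin at the tip, z along the rod towards the grip: shoulder at z = 70, top at z = 115. It starts upright in the caddy, hanging by its shoulder; may be absent (None)
- rod3: sampling rod 3: plain steel shaft 8 mm in diameter and 70 mm long with a rounded tip, under a round grey grip 18 mm in diameter and 45 mm long; 115 mm long in all, 35 g. Origin at the tip, z along the rod towards the grip: shoulder at z = 70, top at z = 115. It starts upright in the caddy, hanging by its shoulder; may be absent (None)
- caddy: wooden rod caddy, fixed: 110 x 110 mm plate on four corner legs, its top 78 mm above the counter, with four 13 mm holes at x, y = +-30 mm in its own frame in which the rods hang. Origin on the counter under its centre
- cup: open white ceramic cup, loose, 450 g: 100 mm across the rim, 95 mm high, wall and floor about 4 mm. Origin at the centre of its underside, z up
- block: stepped wooden block (three steps like a stair), loose, 120 g: 70 mm long along its x, 34 mm wide along its y; steps 24, 36 and 48 mm high from -x to +x (the middle step is 23 mm long, centred on the origin). Origin at the centre of its underside, z up. Either way round on the pad will do
- release: camera release, fixed: grey box 80 x 80 x 26 mm with one round white button 36 mm in diameter on top. Origin on the counter under the button
- button_top (a point): centre of the button's top face, 46 mm above the counter when not pressed; pressed straight down
- shutter_first (a joint): first travel of the button, m: 0 up, 0.007 at the halfway stop. A light spring, 1 N at first and 3 N at the stop
- shutter_second (a joint): second travel of the button beyond the halfway stop, m: 0 until pressed with more than about 9 N, then 0.006 fully down at about 12 N. Springs back when let go
- remote: black remote control lying on the counter, 45 x 165 x 18 mm, loose; leave alone. Origin at the centre of its underside
- bottle: clear water bottle, 66 mm across, 190 mm high, loose; leave alone. Origin at the centre of its underside
There are look-alikes about, which are no part of the job. Several things look just like the block: the one meant starts farthest to the robot's left. Leave any pink look-alike of the rod0 alone.

How it is judged:
On the way, in this order (a step that is already met when the one before it is completed fails the run):
1. the block stands square on the pad and every rod is fully down in a vial (horizontal distance between block and pad below 0.015 m and angle between the x axis of block and the x axis of station, either way round below 0.2 rad and z of block in the frame of station below 0.011 m and angle between block's own z axis and vertical below 0.1 rad and (horizontal distance between rod0 and vial0 below 0.006 m or horizontal distance between rod0 and vial1 below 0.006 m or horizontal distance between rod0 and vial2 below 0.006 m) and z of each of rod0, rod1, rod2, rod3 in the frame of station below 0.019 m and angle between each of rod0, rod1, rod2, rod3's own z axis and vertical below 0.12 rad and (horizontal distance between rod1 and vial0 below 0.006 m or horizontal distance between rod1 and vial1 below 0.006 m or horizontal distance between rod1 and vial2 below 0.006 m) and (horizontal distance between rod2 and vial0 below 0.006 m or horizontal distance between rod2 and vial1 below 0.006 m or horizontal distance between rod2 and vial2 below 0.006 m) and (horizontal distance between rod3 and vial0 below 0.006 m or horizontal distance between rod3 and vial1 below 0.006 m or horizontal distance between rod3 and vial2 below 0.006 m)), for 0.2 s.
2. with block and rods in place, the button is held at its halfway stop for half a second (all of step 1 and value of joint shutter_first above 0.005 m and value of joint shutter_second below 0.002 m), for 0.5 s.
3. with block and rods in place, the button is pressed fully down (all of step 1 and value of joint shutter_second above 0.0045 m), for 0.05 s.
At the end, for the whole second after the job is handed in: every rod rests tip down in the upright cup (tip within 50 mm of the cup's axis and lower than 50 mm), and the block stands on the pad, its centre within 15 mm of the pad's centre and its long side within 0.2 rad of the pad's; everything is at rest (horizontal distance between each of rod0, rod1, rod2, rod3 and cup below 0.05 m and height (world z) of each of rod0, rod1, rod2, rod3 below 0.05 m and linear speed of each of rod0, rod1, rod2, rod3, block below 0.03 m/s and angle between cup's own z axis and vertical below 0.15 rad and horizontal distance between block and pad below 0.015 m and angle between the x axis of block and the x axis of station, either way round below 0.2 rad and z of block in the frame of station below 0.011 m and angle between block's own z axis and vertical below 0.1 rad); the robot touches nothing.
It fails at once if the remote control is disturbed (moved more than 3 cm) (distance of remote from where it was at the start of the episode above 0.03 m).
It fails at once if the water bottle is disturbed (moved more than 3 cm) (distance of bottle from where it was at the start of the episode above 0.03 m).
Of rod0, rod1, rod2, rod3 only 2 to 3 are there at a start; the rules pass over those that are not, and their reading is None.
At some moment in a run one of block may be knocked a few centimetres aside while the robot is not near it.
It also fails if it takes over 210 s, if anything falls off the work surface, if the arm or the gripper's body presses on something with over 40 N, if the wrist force passes 120 N, or if a joint passes its speed limit or range.

### The arm

A 6-joint arm with a two-finger parallel gripper is mounted at the origin on the work surface. World frame = base frame: x ahead of the robot, y to its left, z up, the work surface at z = 0. Lengths are in m, angles in rad, forces in N, time in s.
With the tool pointing down it reaches from about 0.425 to 0.95 m from the base axis. Payload 3.5 kg.
Tool frame: the origin (TCP) lies at the very end of the fingers, on their centre line; the grasp point (between the pads) lies 19 mm behind it; z points along the fingers, y is the line along which they close (so a half turn about z gives the same grasp; the last joint's range is limited). The gripper opens to 85 mm and grips with 20 to 120 N. Pads are 22 mm wide; open, the fingers measure 114 mm over their backs; the gripper's body (76 mm by 85 mm) begins 54 mm behind the grasp point. The pads swing forward as they close: fully open they stand 13 mm farther back than shut.
Start: joints at [1.028, 0.286, 1.577, -0, 1.279, -0.15], TCP at [0.258, 0.624, 0.231] pointing down, gripper open.
Joint ranges: [-2.77, 2.77], [-0.9, 2.22], [0.21, 2.48], [-1.53, 4.67], [0.24, 2.81], [-2.84, 2.84]. Speed limits (rad/s): [2.79, 2.79, 3.14, 3.14, 3.14, 3.14].

### API

Orientations are given as a unit quaternion [x, y, z, w].
In Python, from plant import ctrl gives the robot as it stands.
- The arm moves only by the tool carry_out, never from a script. Its argument "deltas" is one flat list of numbers, 6 for each row, row after row: the shift along the tool's x, y, z in m, then the turn, a rotation vector about the tool's x, y, z in rad. A call has 1 to 5 rows; each row is the pose to reach, as a shift and turn from the pose commanded when the call began, along the tool's axes at that moment; what a row does not reach only later rows make up. A row lasts 1/8 s, in which the tool goes at most 62.5 mm and 10.7 degrees, less where a joint would pass 70% of its speed; a pose out of reach is approached as far as the arm can. A call with a gripper value outside its range is refused whole. "grip" is the opening in per cent of the stroke, from 0 (shut) to 100 (fully open), set as the call begins (left out, the last holds). The fingers move at their own pace and stop on an object; "grip_force" is the grip in N (left out, the last holds). Time passes only in rows, so rows that repeat a pose let the fingers close. It gives the time, the measured TCP pose, the force, the opening and the grip force at its end, in the units of the state.
- ctrl.get_state(): the state, without advancing time (a new reading comes with each control period).
- ctrl.read_camera(name): name is "scene" or "top" or "wrist"; returns (picture, depth): 420x560x3 uint8, red, green, blue; 420x560 float32, m along the optical axis (not along the pixel's ray), 0 where there is no reading.
- ctrl.camera_model(name): a dict with "intrinsics" (3x3 intrinsics, pixels), "extrinsics" (4x4, takes a point from world to camera coordinates); the wrist camera has in their place "hand_eye" (4x4, takes a point from camera to tool coordinates, whose origin is the TCP and whose axes are the flange's). Camera axes: x right, y down, z forward; pixel columns grow to the right and rows downward; lengths in m; the calibration is good to about 2 mm. A picture is of the moment at which its call begins: read the wrist's pose just before it. camera_model takes no time and is no camera call.
- ctrl.sign_off(): hands the job in; it is judged then, once.
Trained networks look in the newest picture that a camera, given by its name, has taken for a name from the list of things; names that differ only in an ending like _2 or _b are one class to them, and where a whole thing is asked for, a point or a joint stands for the part that bears it (a point fixed in the world has none). Each returns a list of dicts, best first, with "score" (0 to 1); they miss things now and then, are a little off and sometimes report something else, mostly with a low value. They report only what shows in the picture. A call takes as long as a camera call. They do not tell look-alikes from the thing itself.
- ctrl.find_in(camera, query): "uv" ([column, row] in pixels, amid what is visible of it).
The state is a dict: "time": time; "qpos": joint angles; "dq": joint speeds; "joint_efforts": joint torques, N m; "eef_pos": TCP position; "tcp_rot": TCP orientation; "contact_force": force on the tool from outside, world axes, zero at the start; "wrist_torque": the same for the moment, N m; "opening": opening from 0.0 (shut) to 1.0 (fully open); "finger_force": force on a finger pad.
Only numpy, scipy, OpenCV 4.12 (cv2) and the standard library are available. Lean on these libraries where they do the work, as an engineer would, in place of code of your own. Each camera call takes 0.05 s, during which the arm holds its last target. There are 200 camera calls.

## Working session

There is one attempt and no reset: what is moved stays moved. The work goes in short steps, Python scripts to look and compute and a tool call to move; the robot and the scene stay as the last step left them, time stands still between calls to the robot, and variables do not carry over. Pictures are saved under pics/ and viewed, at most 14 in all, crops included, and the job is handed in when it is done.

Besides the shell and the picture viewer there is one more tool, called after ">>>" by a JSON object that holds its "api" and its "payload", one argument or row to a line. carry_out: Moves the arm, as the interface text tells. Its arguments: {"type":"object","properties":{"deltas":{"type":"array"},"grip":{"type":"number"},"grip_force":{"type":"number"}},"required":["deltas"]}

```bash
mkdir -p pics; ls; cat > h.py <<'E'
import numpy as np, cv2
from plant import ctrl
from scipy.spatial.transform import Rotation as R
def model(n, st=None):
    m=ctrl.camera_model(n); K=np.array(m["intrinsics"])
    if n=="wrist":
        T=np.eye(4); T[:3,:3]=R.from_quat(st["tcp_rot"]).as_matrix(); T[:3,3]=st["eef_pos"]
        return K, T@np.array(m["hand_eye"])
    return K, np.linalg.inv(np.array(m["extrinsics"]))
def shot(n):
    st=ctrl.get_state(); p,d=ctrl.read_camera(n); K,T=model(n,st)
    np.savez(f"{n}.npz",p=p,d=d,K=K,T=T)
    return p,d,K,T
def load(n):
    z=np.load(f"{n}.npz"); return z["p"],z["d"],z["K"],z["T"]
def cloud(d,K,T):
    v,u=np.indices(d.shape); X=np.stack([(u-K[0,2])/K[0,0]*d,(v-K[1,2])/K[1,1]*d,d],-1)
    return X@T[:3,:3].T+T[:3,3]
def ray(u,v,K,T,z):  # intersect pixel ray with plane z
    r=T[:3,:3]@np.array([(u-K[0,2])/K[0,0],(v-K[1,2])/K[1,1],1]); o=T[:3,3]
    return o+r*(z-o[2])/r[2]
def save(name,p): cv2.imwrite("pics/"+name,p[...,::-1])
def delta(goal,yaw=None):
    """shift in tool axes from current measured pose; yaw = desired world angle of tool y (mod pi)"""
    st=ctrl.get_state(); Rm=R.from_quat(st["tcp_rot"]).as_matrix()
    s=Rm.T@(np.array(goal)-st["eef_pos"]); 
    a=np.arctan2(Rm[1,1],Rm[0,1])
    dz=0 if yaw is None else -((yaw-a+np.pi/2)%np.pi-np.pi/2)
    print("shift",s.round(4),"turn_z",round(float(dz),3),"y-ang",round(float(a),3),"q6",round(st["qpos"][5],3), "tilt",Rm[:,2].round(3))
E
python3 - <<'E'
from h import *
for n in("scene","top"):
    p,d,K,T=shot(n); save(n+"0.png",p); print(n,K.round(1).tolist(),T.round(3).tolist())
    for q in("block","rod0","vial0","caddy","cup","release","bottle","remote","station"):
        r=ctrl.find_in(n,q); X=cloud(d,K,T)
        print(q,[(np.round(i["uv"]).tolist(),round(i["score"],2),X[min(419,int(i["uv"][1])),min(559,int(i["uv"][0]))].round(3).tolist()) for i in r][:6])
E
```

```text
pics
scene [[445.7, 0.0, 273.6], [0.0, 445.7, 212.0], [0.0, 0.0, 1.0]] [[0.124, 0.69, -0.714, 1.277], [0.992, -0.094, 0.081, -0.067], [-0.012, -0.718, -0.696, 0.813], [0.0, 0.0, 0.0, 1.0]]
block [([162.0, 209.0], 0.79, [0.437, -0.256, 0.044]), ([112.0, 208.0], 0.65, [0.407, -0.384, 0.032]), ([289.0, 259.0], 0.18, [0.608, 0.041, 0.005])]
rod0 [([397.0, 189.0], 0.69, [0.519, 0.315, 0.111]), ([433.0, 200.0], 0.66, [0.563, 0.388, 0.106]), ([420.0, 184.0], 0.64, [0.506, 0.377, 0.108]), ([367.0, 208.0], 0.56, [0.548, 0.237, 0.085]), ([291.0, 255.0], 0.42, [0.598, 0.047, 0.007])]
vial0 [([288.0, 259.0], 0.79, [0.612, 0.04, 0.006]), ([354.0, 183.0], 0.56, [0.462, 0.227, 0.095])]
caddy [([410.0, 209.0], 0.74, [0.553, 0.342, 0.077]), ([396.0, 188.0], 0.51, [0.515, 0.313, 0.114])]
cup [([352.0, 183.0], 0.65, [0.463, 0.222, 0.096])]
release [([123.0, 251.0], 0.88, [0.548, -0.344, 0.025])]
bottle [([402.0, 277.0], 0.88, [0.776, 0.237, 0.114]), ([291.0, 255.0], 0.41, [0.601, 0.047, 0.007])]
remote [([254.0, 198.0], 0.89, [0.403, -0.02, 0.019])]
station [([290.0, 253.0], 0.95, [0.596, 0.048, 0.008]
[... 255 characters left out ...]
 0.67, [0.421, -0.258, 0.035])]
rod0 [([121.0, 203.0], 0.47, [0.551, 0.391, 0.121]), ([148.0, 218.0], 0.38, [0.512, 0.323, 0.123]), ([264.0, 190.0], 0.36, [0.614, 0.038, 0.008])]
vial0 [([266.0, 190.0], 0.67, [0.618, 0.03, 0.005]), ([185.0, 134.0], 0.62, [0.729, 0.242, 0.131])]
caddy [([142.0, 212.0], 0.93, [0.536, 0.349, 0.077]), ([372.0, 263.0], 0.69, [0.421, -0.258, 0.035])]
cup [([176.0, 259.0], 0.87, [0.42, 0.272, 0.001])]
release [([403.0, 223.0], 0.85, [0.53, -0.339, 0.04])]
bottle [([183.0, 134.0], 0.6, [0.731, 0.244, 0.133])]
remote [([278.0, 270.0], 0.96, [0.397, -0.006, 0.013])]
station [([259.0, 196.0], 0.58, [0.597, 0.049, 0.007]), ([403.0, 220.0], 0.29, [0.535, -0.337, 0.045])]
```

View pics/scene0.png

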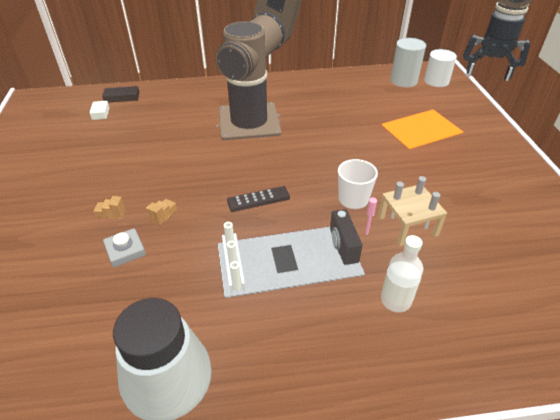

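View pics/top0.png

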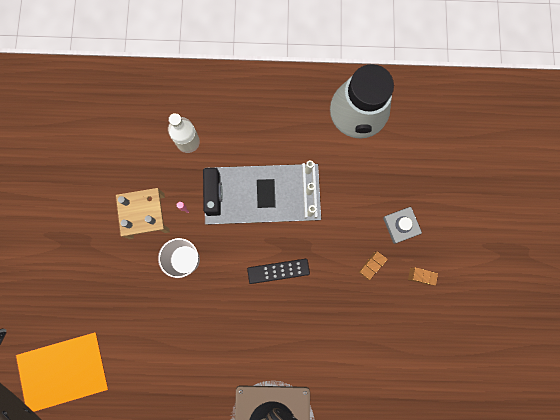

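The scene picture shows blocks at (162,209) and (110,208); the top picture shows the same ones at (373,265) and (424,275). The block at (373,265) has the larger y (-0.26 against -0.39), so it is the one farthest left. There are three grey rods, at top (123,200), (127,224) and (149,219), and a pink look-alike at (180,206). I'll confirm the block in a crop.

```bash
python3 - <<'E'
from h import *
p,d,K,T=load("top"); X=cloud(d,K,T)
p2,d2,K2,T2=load("scene")
a=cv2.resize(p[240:300,345:455],(770,300)[:1]+(420,),interpolation=cv2.INTER_CUBIC)
save("crop1.png",a)
def reg(name,c,r,z0,z1):
    for X_,nm in((X,"top"),(cloud(d2,K2,T2),"scene")):
        m=(np.hypot(X_[...,0]-c[0],X_[...,1]-c[1])<r)&(X_[...,2]>z0)&(X_[...,2]<z1)
        P=X_[m]
        if len(P)<5: continue
        q=cv2.minAreaRect(P[:,:2].astype(np.float32)*1000)
        print(name,nm,len(P),"rect",np.round(q[0],1),np.round(q[1],1),round(q[2],1),"z",P[:,2].min().round(3),P[:,2].max().round(3))
reg("block",(.42,-.257),.06,.012,.07); reg("other",(.392,-.386),.06,.012,.07)
reg("station",(.6,.05),.22,.002,.012)
reg("relbox",(.535,-.337),.075,.015,.033);reg("button",(.535,-.337),.05,.035,.06)
reg("cup",(.44,.25),.09,.08,.11);reg("caddy",(.54,.345),.1,.07,.084);reg("rodtops",(.54,.345),.1,.11,.14)
reg("camera",(.6,.18),.12,.07,.1);reg("pink",(.55,.25),.035,.05,.15);reg("vials",(.6,-.08),.09,.075,.095)
reg("remote",(.4,-.01),.1,.008,.03);reg("bottle",(.77,.24),.06,.05,.25)
m=(X[...,2]>.002)&(X[...,2]<.02)&(p.max(-1)<45)&(abs(X[...,1]-.03)<.06)&(abs(X[...,0]-.6)<.08)
print("pad",m.sum(),cv2.minAreaRect(X[m][:,:2].astype(np.float32)*1000))
E
```

```text
block top 393 rect [ 412.8 -260.7] [35.4 70.3] 51.8 z 0.012 0.055
block scene 427 rect [ 414.5 -260. ] [39.  74.6] 51.5 z 0.012 0.051
other top 361 rect [ 387.6 -398.5] [72.4 34.3] 78.6 z 0.013 0.055
other scene 429 rect [ 390.6 -398.3] [71.  39.6] 80.9 z 0.012 0.051
station top 7379 rect [605.8  52.1] [423.8 437.3] 15.4 z 0.002 0.012
station scene 6616 rect [612.   50.9] [414.7 432.5] 10.4 z 0.002 0.012
relbox top 725 rect [ 525.9 -345.6] [79.9 80.9] 21.6 z 0.015 0.033
relbox scene 759 rect [ 528.3 -345.1] [82.4 80.5] 20.4 z 0.015 0.033
button top 135 rect [ 526.7 -345.3] [32.7 33.4] 0.3 z 0.037 0.054
button scene 153 rect [ 527.3 -345.4] [34.  34.3] 17.6 z 0.037 0.049
cup top 291 rect [442.9 254.7] [152.3  97.8] 19.6 z 0.08 0.101
cup scene 434 rect [418.7 245.8] [ 96.5 102.1] 73.9 z 0.08 0.097
caddy top 1597 rect [539.9 331.8] [111.8 163.2] 11.1 z 0.07 0.084
caddy scene 1376 rect [541.5 329.3] [113.  167.6] 10.9 z 0.07 0.084
rodtops top 167 rect [541.4 320.3] [ 76.8 148.5] 11.6 z 0.11 0.129
rodtops scene 191 rect [544.2 320.7] [ 78.6 149.5] 12.2 z 0.11 0.126
camera top 754 rect [597.2 196.4] [ 97.6 121. ] 86.3 z 0.07 0.1
camera scene 856 rect [603.8 194.6] [101.7 122.7] 81.9 z 0.07 0.1
pink top 66 rect [547.9 244. ] [16.2 16.6] 7.3 z 0.072 0.122
pink scene 150 rect [551.9 245.3] [19.1 18.5] 25.2 z 0.051 0.117
vials top 108 rect [612.7 -88.6] [137.   18.7] 4.2 z 0.075 0.09
vials scene 184 rect [615.4 -88. ] [140.   18.9] 3.5 z 0.075 0.087
remote top 1034 rect [386.6 -16.6] [152.2 151.4] 48.5 z 0.008 0.026
remote scene 816 rect [394.9  -8.6] [ 50.  164.1] 9.8 z 0.008 0.023
bottle top 739 rect [743.8 252.4] [57.9 65.1] 33.7 z 0.051 0.194
bottle scene 1657 rect [758.6 250.4] [66.3 50.6] 59.0 z 0.05 0.193
pad 66 ((605.9879150390625, 32.54970932006836), (80.51607513427734, 44.75885772705078), 1.8385608196258545)
```

View pics/crop1.png

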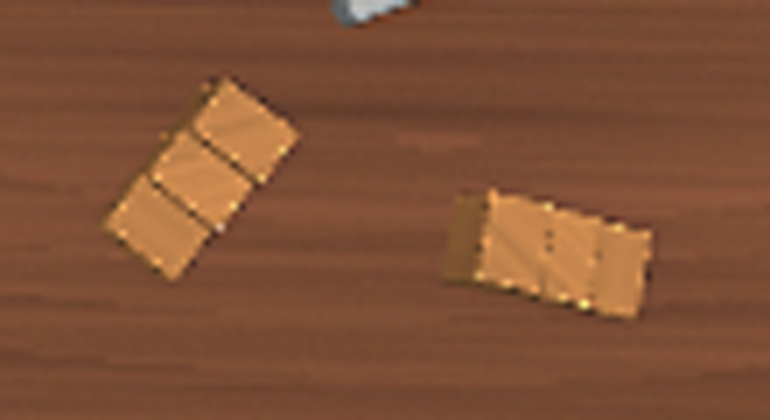

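The crop confirms two identical stepped blocks. The left one (crop about (200,180), world (0.413, -0.260)) is the target. Next I go above the caddy for a close look.

```bash
python3 - <<'E'
from h import *
print(np.array(ctrl.camera_model("wrist")["hand_eye"]).round(3).tolist())
print(R.from_quat(ctrl.get_state()["tcp_rot"]).as_matrix().round(3).tolist())
delta((.50,.345,.28),np.radians(101))
E
```

```text
[[0.0, -0.945, -0.328, 0.084], [1.0, -0.0, 0.0, -0.001], [-0.0, -0.328, 0.945, -0.143], [0.0, 0.0, 0.0, 1.0]]
[[-0.924, 0.383, 0.0], [0.383, 0.924, -0.0], [-0.0, -0.0, -1.0]]
shift [-0.3299 -0.1649 -0.0487] turn_z -0.585 y-ang 1.178 q6 -0.15 tilt [ 0. -0. -1.]
```

>>> {"api": "carry_out", "payload": {
  "deltas": [-0.06,-0.03,-0.03,0,0,-0.12,-0.12,-0.06,-0.03,0,0,-0.24,-0.18,-0.09,-0.03,0,0,-0.36,-0.24,-0.12,-0.03,0,0,-0.48,-0.3,-0.15,-0.03,0,0,-0.585],
  "grip": 60
}}

```text
time: 1.62
eef_pos: [0.4605, 0.3901, 0.2617]
tcp_rot: [-0.098, 0.995, 0.0, 0.0]
contact_force: [0.9, 0.2, 0.5]
opening: 0.6
finger_force: 0.0
```

>>> {"api": "carry_out", "payload": {
  "deltas": [-0.05,0,0,0,0,0,-0.05,0,0,0,0,0,-0.05,0,0,0,0,0]
}}

```text
time: 2.0
eef_pos: [0.5081, 0.4013, 0.2611]
tcp_rot: [-0.096, 0.995, -0.0, -0.0]
contact_force: [-0.5, 0.4, -0.5]
opening: 0.599
finger_force: 0.0
```

```bash
python3 - <<'E'
from h import *
delta((.54,.345,.26))
p,d,K,T=shot("wrist"); save("w1.png",p); X=cloud(d,K,T)
m=((X[...,2]>.105)&(X[...,2]<.14)).astype(np.uint8)
n,l,s,c=cv2.connectedComponentsWithStats(m)
for i in range(1,n):
    if s[i,4]>60:
        P=X[l==i]; print(s[i],c[i].round(),P.mean(0).round(4),np.median(P[:,2]).round(4),p[l==i].mean(0).round())
E
```

```text
shift [-0.0205 -0.0613  0.0011] turn_z 0.0 y-ang 1.763 q6 -1.251 tilt [-0.001 -0.    -1.   ]
[187 164  23  23 387] [198. 175.] [0.5103 0.3235 0.1205] 0.1228 [169. 173. 169.]
[252 164  20  23 354] [262. 175.] [0.4986 0.381  0.1212] 0.123 [175. 178. 174.]
[106 188  23  20 339] [117. 197.] [0.5489 0.248  0.1136] 0.1146 [240. 181. 207.]
[254 222  19  24 350] [263. 233.] [0.5565 0.3926 0.12  ] 0.1227 [159. 163. 159.]
```

View pics/w1.png

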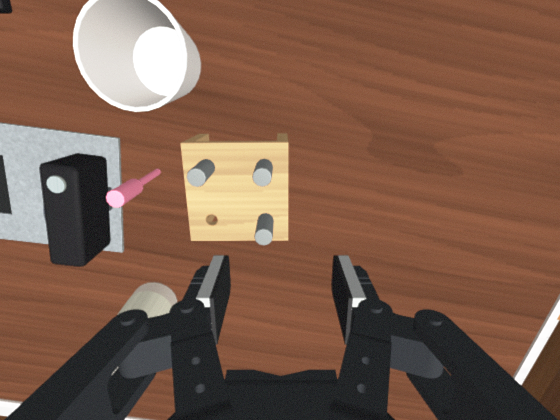

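The wrist picture shows three grey rods at (198,175), (262,175) and (263,233), the empty hole at (211,220), the pink look-alike at (117,197) and the cup at the top left.

```bash
cat >> h.py <<'E'
def tops(X,z,r=.0035,amin=40):
    m=(abs(X[...,2]-z)<r).astype(np.uint8); n,l,s,c=cv2.connectedComponentsWithStats(m); out=[]
    for i in range(1,n):
        if s[i,4]>amin:
            P=X[l==i]; e,rr=cv2.minEnclosingCircle(P[:,:2].astype(np.float32)); out.append((np.round(P.mean(0),4),np.round(e,4),round(rr,4),s[i,4]))
    return out
E
python3 - <<'E'
from h import *
p,d,K,T=load("wrist"); X=cloud(d,K,T)
for t in tops(X,.123): print(*t)
delta((.557,.393,.09))
E
```

```text
[0.4997 0.381  0.1231] [0.5002 0.381 ] 0.0089 294
[0.5115 0.3226 0.123 ] [0.512  0.3222] 0.009 294
[0.5581 0.3926 0.123 ] [0.559  0.3925] 0.009 250
shift [-0.0468 -0.0179  0.1714] turn_z 0.0 y-ang 1.764 q6 -1.251 tilt [-0. -0. -1.]
```

>>> {"api": "carry_out", "payload": {
  "deltas": [-0.048,-0.0187,0.0,0,0,0,-0.048,-0.0187,0.05,0,0,0,-0.048,-0.0187,0.1,0,0,0,-0.048,-0.0187,0.14,0,0,0,-0.048,-0.0187,0.171,0,0,0]
}}

```text
time: 2.68
eef_pos: [0.5571, 0.3926, 0.0888]
tcp_rot: [-0.097, 0.995, -0.0, -0.001]
contact_force: [-1.0, -0.2, -0.6]
opening: 0.603
finger_force: 0.0
```

>>> {"api": "carry_out", "payload": {
  "deltas": [0,0,0,0,0,0,0,0,0,0,0,0,0,0,0,0,0,0,0,0,0,0,0,0],
  "grip": 0,
  "grip_force": 30
}}

```text
time: 3.18
eef_pos: [0.5599, 0.3925, 0.0921]
tcp_rot: [-0.096, 0.995, 0.0, 0.001]
contact_force: [-0.2, -0.2, -0.2]
opening: 0.201
finger_force: 29.6
```

```bash
python3 - <<'E'
from h import *
delta((.5585,.3925,.09)); s=ctrl.get_state(); print(s["opening"],s["finger_force"],s["contact_force"])
E
```

```text
shift [0.0014 0.0002 0.0021] turn_z 0.0 y-ang 1.763 q6 -1.3 tilt [ 0.002  0.001 -1.   ]
0.20149682483165263 29.55231249332428 [-0.17057098 -0.19721811 -0.22014284]
```

```bash
python3 - <<'E'
from h import *
delta((.575,-0.02,.235),1.62)
E
```

```text
shift [ 0.0637 -0.4077 -0.1433] turn_z 0.143 y-ang 1.763 q6 -1.3 tilt [ 0.002  0.001 -1.   ]
```

>>> {"api": "carry_out", "payload": {
  "deltas": [0,0,-0.05,0,0,0,0,0,-0.1,0,0,0,0.005,-0.04,-0.143,0,0,0,0.015,-0.1,-0.143,0,0,0.04,0.025,-0.16,-0.143,0,0,0.08]
}}

```text
time: 3.8
eef_pos: [0.5656, 0.229, 0.2354]
tcp_rot: [-0.056, 0.998, 0.0, 0.002]
contact_force: [0.3, -0.1, -0.8]
opening: 0.197
finger_force: 29.9
```

>>> {"api": "carry_out", "payload": {
  "deltas": [0.014,-0.06,0,0,0,0.02,0.024,-0.12,0,0,0,0.04,0.034,-0.18,0,0,0,0.063,0.056,-0.24,0,0,0,0.063,0.056,-0.24,0,0,0,0.063]
}}

```text
time: 4.42
eef_pos: [0.5359, -0.0183, 0.2341]
tcp_rot: [-0.022, 1.0, -0.001, 0.001]
contact_force: [-0.2, 0.8, -0.1]
opening: 0.199
finger_force: 30.0
```

```bash
python3 - <<'E'
from h import *
delta((.575,-0.02,.235),1.62)
p,d,K,T=shot("wrist"); save("w2.png",p); X=cloud(d,K,T)
for t in tops(X,.084): print(*t)
E
```

```text
shift [-0.039  -0.0034 -0.0008] turn_z -0.006 y-ang 1.614 q6 -1.837 tilt [ 0.001 -0.001 -1.   ]
[0.4276 0.2033 0.0839] [0.4285 0.2164] 0.0364 443
[ 0.5537 -0.0915  0.0838] [ 0.5541 -0.0918] 0.0099 223
[0.5951 0.1726 0.0848] [0.5973 0.1749] 0.061 3694
[0.5481 0.2394 0.0839] [0.5494 0.2432] 0.0087 109
[ 0.6134 -0.088   0.0837] [ 0.6142 -0.0879] 0.0101 202
[ 0.67   -0.0872  0.0835] [ 0.6739 -0.0842] 0.0099 100
[0.7271 0.2392 0.0841] [0.7366 0.2484] 0.0301 293
```

View pics/w2.png

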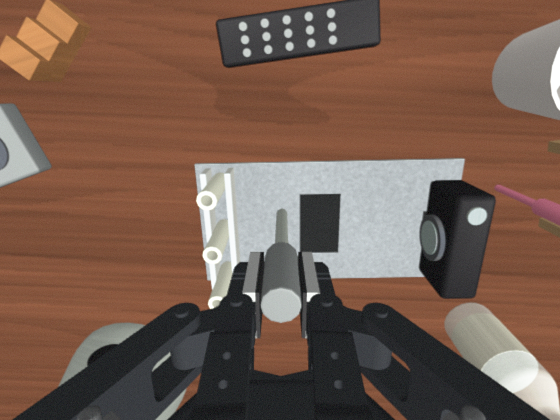

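The picture shows the vial mouths at (207,200), (212,255) and (217,302), the pad at (320,222), and the rod held upright with its top at (280,303).

```bash
python3 - <<'E'
from h import *
p,d,K,T=load("wrist"); X=cloud(d,K,T); s=ctrl.get_state()
print("z around",np.round(X[303,280],4), np.round(X[285:320:5,280,:],4).tolist())
for t in tops(X,float(X[303,280][2])): print(*t)
m=(abs(X[...,2]-.18)<.04)&(np.hypot(X[...,0]-s["eef_pos"][0],X[...,1]-s["eef_pos"][1])<.02)&(np.indices(d.shape)[0]<250)
P=X[m]; print(m.sum()); 
for z in np.arange(.15,.22,.01):
    q=P[abs(P[:,2]-z)<.005]; 
    if len(q): print(round(z,3),q.mean(0).round(4),np.ptp(q[:,1]).round(4))
print(s["eef_pos"])
delta((.6739,-.0842,.235),1.634)
E
```

```text
z around [ 0.5353 -0.0194  0.2642] [[0.5267, -0.0198, 0.2638], [0.5285, -0.0197, 0.2647], [0.5302, -0.0196, 0.2658], [0.5328, -0.0195, 0.2657], [0.5354, -0.0194, 0.2654], [0.5377, -0.0193, 0.2657], [0.5401, -0.0192, 0.2659]]
[ 0.5323 -0.0194  0.2646] [ 0.5296 -0.0194] 0.0224 1962
382
0.15 [ 0.5342 -0.019   0.1543] 0.0052
0.16 [ 0.5343 -0.0188  0.1603] 0.0074
0.17 [ 0.5342 -0.019   0.1702] 0.0071
0.18 [ 0.5341 -0.0188  0.1801] 0.0076
0.19 [ 0.534  -0.0189  0.1901] 0.0078
0.2 [ 0.5338 -0.0189  0.2   ] 0.0074
0.21 [ 0.5334 -0.0192  0.208 ] 0.0071
[ 0.5362816  -0.01654603  0.23411348]
shift [-0.1344 -0.0738 -0.0007] turn_z -0.018 y-ang 1.616 q6 -1.836 tilt [ 0.001 -0.    -1.   ]
```

>>> {"api": "carry_out", "payload": {
  "deltas": [-0.045,-0.024,0,0,0,0,-0.09,-0.048,0,0,0,0,-0.1338,-0.0713,0,0,0,-0.018,-0.1338,-0.0713,0.03,0,0,-0.018,-0.1338,-0.0713,0.05,0,0,-0.018]
}}

```text
time: 5.1
eef_pos: [0.6737, -0.0776, 0.1814]
tcp_rot: [-0.034, 0.999, 0.0, -0.001]
contact_force: [0.3, -0.8, -0.7]
opening: 0.2
finger_force: 30.0
```

>>> {"api": "carry_out", "payload": {
  "deltas": [0,0,0,0,0,0,0,0,0,0,0,0]
}}

```text
time: 5.35
eef_pos: [0.6738, -0.0785, 0.1845]
tcp_rot: [-0.034, 0.999, -0.0, 0.001]
contact_force: [0.0, -1.1, -0.9]
opening: 0.202
finger_force: 30.0
```

```bash
python3 - <<'E'
from h import *
p,d,K,T=shot("wrist"); save("w3.png",cv2.resize(p[120:330,170:390],(660,630))[:600]); X=cloud(d,K,T); s=ctrl.get_state()
print(s["eef_pos"],s["tcp_rot"])
for t in tops(X,.084): print(*t)
e=s["eef_pos"]
m=(abs(X[...,2]-e[2]+.06)<.045)&(np.hypot(X[...,0]-e[0],X[...,1]-e[1])<.02)
P=X[m]
for z in np.arange(.06,.16,.01):
    q=P[abs(P[:,2]-z)<.005]
    if len(q): print(round(z,3),len(q),q.mean(0).round(4),np.ptp(q[:,1]).round(4))
E
```

```text
[ 0.67412367 -0.07876665  0.18509492] [-3.39429119e-02  9.99422908e-01 -3.66672057e-04  1.26320903e-03]
[ 0.5546 -0.0919  0.0839] [ 0.5544 -0.092 ] 0.0101 475
[ 0.6142 -0.0881  0.084 ] [ 0.6143 -0.088 ] 0.01 357
[ 0.673  -0.0846  0.0839] [ 0.6739 -0.084 ] 0.0101 289
[ 0.791  -0.2313  0.0834] [ 0.807  -0.2389] 0.0482 756
0.08 271 [ 0.6729 -0.0847  0.0836] 0.019
0.09 26 [ 0.673  -0.0841  0.0852] 0.0179
0.1 7 [ 0.672  -0.0785  0.1044] 0.0045
0.11 46 [ 0.6723 -0.0792  0.1103] 0.0073
0.12 54 [ 0.672  -0.0792  0.1199] 0.0071
0.13 67 [ 0.672  -0.0789  0.13  ] 0.0076
0.14 71 [ 0.6719 -0.0792  0.14  ] 0.0078
0.15 84 [ 0.6717 -0.0792  0.1499] 0.0075
```

View pics/w3.png

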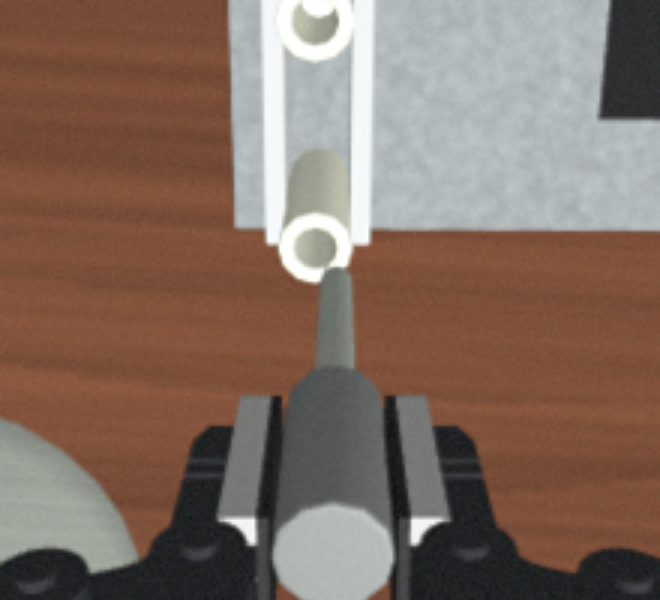

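The enlarged view shows the rod tip at about (336,275), some 5 mm to the side of the vial mouth at (315,247). I'll correct that sideways and go in.

>>> {"api": "carry_out", "payload": {
  "deltas": [0.0015,-0.0049,0,0,0,0,0.0015,-0.0049,0,0,0,0,0.0015,-0.0049,0.012,0,0,0,0.0015,-0.0049,0.024,0,0,0,0.0015,-0.0049,0.036,0,0,0]
}}

```text
time: 6.02
eef_pos: [0.6719, -0.084, 0.1456]
tcp_rot: [-0.034, 0.999, 0.0, -0.001]
contact_force: [-0.3, -0.3, -0.6]
opening: 0.199
finger_force: 30.0
```

```bash
python3 - <<'E'
from h import *
p,d,K,T=shot("wrist"); save("w4.png",cv2.resize(p[120:330,170:390],(660,630))[:600]); s=ctrl.get_state(); X=cloud(d,K,T)
print(s["eef_pos"],s["contact_force"],s["wrist_torque"],s["opening"])
e=s["eef_pos"]
m=(abs(X[...,2]-e[2]+.05)<.045)&(np.hypot(X[...,0]-e[0],X[...,1]-e[1]-.0)<.02); P=X[m]
for z in np.arange(.06,.16,.01):
    q=P[abs(P[:,2]-z)<.005]
    if len(q): print(round(z,3),len(q),q.mean(0).round(4),np.ptp(q[:,1]).round(4))
E
```

```text
[ 0.67099823 -0.08375655  0.14345637] [ 0.27208014 -0.16052987 -1.4050612 ] [-0.05121603 -0.31072404 -0.01330035] 0.2022889287051879
0.06 101 [ 0.6664 -0.085   0.06  ] 0.0198
0.07 133 [ 0.6679 -0.0846  0.0701] 0.0194
0.08 426 [ 0.6707 -0.0846  0.0825] 0.0199
0.09 85 [ 0.6705 -0.0844  0.0889] 0.0171
0.1 73 [ 0.6698 -0.0846  0.1001] 0.0078
0.11 86 [ 0.6697 -0.0848  0.1101] 0.0075
0.12 62 [ 0.6693 -0.0847  0.1187] 0.0072
0.13 50 [ 0.6655 -0.0854  0.1339] 0.0174
0.14 94 [ 0.6654 -0.085   0.1368] 0.0173
```

>>> {"api": "carry_out", "payload": {
  "deltas": [0,0,0.013,0,0,0,0,0,0.026,0,0,0,0,0,0.038,0,0,0,0,0,0.046,0,0,0,0,0,0.046,0,0,0]
}}

```text
time: 6.7
eef_pos: [0.672, -0.0841, 0.1003]
tcp_rot: [-0.034, 0.999, 0.0, -0.001]
contact_force: [-0.8, -0.4, -0.1]
opening: 0.197
finger_force: 30.0
```

>>> {"api": "carry_out", "payload": {
  "deltas": [0,0,0.002,0,0,0,0,0,0.004,0,0,0,0,0,0.004,0,0,0]
}}

```text
time: 7.08
eef_pos: [0.6729, -0.0843, 0.0981]
tcp_rot: [-0.034, 0.999, -0.0, 0.001]
contact_force: [0.4, -0.2, 1.7]
opening: 0.202
finger_force: 30.2
```

>>> {"api": "carry_out", "payload": {
  "deltas": [0,0,0,0,0,0,0,0,0,0,0,0,0,0,-0.03,0,0,0,0,0,-0.06,0,0,0,0,0,-0.09,0,0,0],
  "grip": 55
}}

```text
time: 7.7
eef_pos: [0.6722, -0.0841, 0.1879]
tcp_rot: [-0.034, 0.999, 0.0, -0.0]
contact_force: [0.2, -0.5, -0.4]
opening: 0.55
finger_force: 0.0
```

```bash
python3 - <<'E'
from h import *
p,d,K,T=shot("wrist"); X=cloud(d,K,T)
for t in tops(X,.129,.006): print(*t)
delta((.5002,.381,.187),1.763)
E
```

```text
[ 0.6723 -0.0852  0.1287] [ 0.6735 -0.085 ] 0.0089 527
[ 0.8136 -0.2643  0.1291] [ 0.822  -0.2647] 0.0366 785
[ 0.8428 -0.1752  0.1291] [ 0.8443 -0.1757] 0.0207 660
shift [0.1428 0.4764 0.0043] turn_z -0.125 y-ang 1.638 q6 -1.912 tilt [ 0.008 -0.002 -1.   ]
```

>>> {"api": "carry_out", "payload": {
  "deltas": [0.0165,0.055,0,0,0,0,0.033,0.11,0,0,0,-0.03,0.05,0.165,0,0,0,-0.06,0.066,0.22,0,0,0,-0.09,0.0825,0.275,0,0,0,-0.125]
}}

```text
time: 8.38
eef_pos: [0.5706, 0.1862, 0.1866]
tcp_rot: [-0.096, 0.995, 0.0, -0.0]
contact_force: [1.2, -0.5, 0.2]
opening: 0.557
finger_force: 0.0
```

```bash
python3 - <<'E'
from h import *
delta((.5002,.381,.187),1.763)
E
```

```text
shift [ 0.0317  0.2047 -0.0004] turn_z 0.001 y-ang 1.764 q6 -1.617 tilt [-0. -0. -1.]
```

>>> {"api": "carry_out", "payload": {
  "deltas": [0.0085,0.055,0,0,0,0,0.017,0.11,0,0,0,0,0.025,0.165,0,0,0,0,0.032,0.205,0,0,0,0,0.032,0.205,0,0,0,0]
}}

```text
time: 9.0
eef_pos: [0.4994, 0.382, 0.1864]
tcp_rot: [-0.098, 0.995, -0.0, -0.0]
contact_force: [1.5, -0.0, 0.6]
opening: 0.549
finger_force: 0.0
```

```bash
python3 - <<'E'
from h import *
p,d,K,T=shot("wrist"); X=cloud(d,K,T)
for t in tops(X,.123): print(*t)
delta((.5002,.381,.09),1.763)
E
```

```text
[0.4994 0.3808 0.123 ] [0.5001 0.381 ] 0.0091 480
[0.511  0.3225 0.123 ] [0.5118 0.3224] 0.0093 487
shift [-0.0002  0.0005  0.0964] turn_z 0.003 y-ang 1.766 q6 -1.276 tilt [-0.001 -0.001 -1.   ]
```

>>> {"api": "carry_out", "payload": {
  "deltas": [0,0,0.04,0,0,0,0,0,0.075,0,0,0,0,0,0.096,0,0,0,0,0,0.096,0,0,0]
}}

```text
time: 9.55
eef_pos: [0.5004, 0.3783, 0.0892]
tcp_rot: [-0.095, 0.995, -0.001, -0.002]
contact_force: [0.9, -0.2, 0.8]
opening: 0.554
finger_force: 0.0
```

>>> {"api": "carry_out", "payload": {
  "deltas": [0,0,0,0,0,0,0,0,0,0,0,0,0,0,0,0,0,0,0,0,-0.04,0,0,0,0,0,-0.09,0,0,0],
  "grip": 0
}}

```text
time: 10.18
eef_pos: [0.5001, 0.3795, 0.181]
tcp_rot: [-0.096, 0.995, -0.0, -0.001]
contact_force: [0.9, 0.2, 0.1]
opening: 0.198
finger_force: 30.6
```

>>> {"api": "carry_out", "payload": {
  "deltas": [0,0,-0.05,0,0,0]
}}

```text
time: 10.3
eef_pos: [0.5007, 0.3798, 0.2329]
tcp_rot: [-0.096, 0.995, 0.0, -0.0]
contact_force: [-0.5, 0.1, -1.4]
opening: 0.201
finger_force: 30.6
```

```bash
python3 - <<'E'
from h import *
delta((.6125,-.0879,.235),1.634)
s=ctrl.get_state(); print(s["eef_pos"],s["opening"],s["finger_force"])
E
```

```text
shift [-0.0203 -0.4804 -0.0022] turn_z 0.129 y-ang 1.763 q6 -1.276 tilt [-0. -0. -1.]
[0.50069391 0.37979618 0.23287366] 0.20097756661544106 30.63269555568695
```

>>> {"api": "carry_out", "payload": {
  "deltas": [-0.0025,-0.06,0,0,0,0,-0.005,-0.12,0,0,0,0,-0.0075,-0.18,0,0,0,0,-0.01,-0.24,0,0,0,0,-0.0125,-0.3,0,0,0,0]
}}

```text
time: 10.92
eef_pos: [0.5708, 0.086, 0.2319]
tcp_rot: [-0.096, 0.995, 0.0, 0.001]
contact_force: [1.7, 0.4, -0.1]
opening: 0.198
finger_force: 30.6
```

>>> {"api": "carry_out", "payload": {
  "deltas": [-0.003,-0.06,0,0,0,0.04,-0.005,-0.12,0,0,0,0.09,-0.0078,-0.1804,0,0,0,0.129,-0.0078,-0.1804,0.03,0,0,0.129,-0.0078,-0.1804,0.048,0,0,0.129]
}}

```text
time: 11.55
eef_pos: [0.6121, -0.0884, 0.1818]
tcp_rot: [-0.031, 1.0, 0.0, -0.001]
contact_force: [-0.1, -0.5, -0.9]
opening: 0.198
finger_force: 30.7
```

>>> {"api": "carry_out", "payload": {
  "deltas": [0,0,0,0,0,0,0,0,0,0,0,0]
}}

```text
time: 11.8
eef_pos: [0.6132, -0.0871, 0.1843]
tcp_rot: [-0.032, 0.999, -0.0, 0.001]
contact_force: [-0.1, 0.6, 1.0]
opening: 0.199
finger_force: 30.7
```

```bash
cat >> h.py <<'E'
def align(vx):
    p,d,K,T=shot("wrist"); X=cloud(d,K,T); s=ctrl.get_state(); e=s["eef_pos"]
    print("eef",np.round(e,4),"F",np.round(s["contact_force"],1))
    for t in tops(X,.084): print(*t)
    m=(abs(X[...,2]-e[2]+.05)<.03)&(np.hypot(X[...,0]-e[0],X[...,1]-e[1])<.02); P=X[m]
    for z in np.arange(e[2]-.075,e[2]-.02,.01):
        q=P[abs(P[:,2]-z)<.005]
        if len(q): print(round(z,3),len(q),(q.mean(0)+[.0031,0,0]).round(4),np.ptp(q[:,1]).round(4))
E
python3 -c "
from h import *
align(0)"
```

```text
eef [ 0.6134 -0.0872  0.1847] F [-0.  -0.6 -0.8]
[ 0.554  -0.0919  0.0839] [ 0.5543 -0.0918] 0.01 362
[ 0.6118 -0.0883  0.0838] [ 0.6142 -0.0879] 0.0101 254
[ 0.8246 -0.1691  0.0842] [ 0.8247 -0.1691] 0.0066 65
0.11 48 [ 0.6124 -0.088   0.1098] 0.0074
0.12 57 [ 0.6123 -0.0879  0.1197] 0.0071
0.13 59 [ 0.6122 -0.0877  0.1299] 0.0075
0.14 77 [ 0.6121 -0.088   0.1399] 0.0078
0.15 85 [ 0.612  -0.0879  0.1499] 0.0075
0.16 37 [ 0.6116 -0.088   0.1572] 0.0071
```

>>> {"api": "carry_out", "payload": {
  "deltas": [-0.0015,0,0,0,0,0,-0.0015,0,0.012,0,0,0,-0.0015,0,0.024,0,0,0,-0.0015,0,0.036,0,0,0,-0.0015,0,0.036,0,0,0]
}}

```text
time: 12.48
eef_pos: [0.6135, -0.0875, 0.1452]
tcp_rot: [-0.031, 1.0, 0.001, -0.001]
contact_force: [-0.2, 0.7, -0.5]
opening: 0.199
finger_force: 30.6
```

>>> {"api": "carry_out", "payload": {
  "deltas": [0,0,0.013,0,0,0,0,0,0.026,0,0,0,0,0,0.038,0,0,0,0,0,0.048,0,0,0,0,0,0.052,0,0,0]
}}

```text
time: 13.1
eef_pos: [0.6147, -0.0878, 0.0988]
tcp_rot: [-0.032, 0.999, 0.0, -0.001]
contact_force: [-11.0, 2.7, 26.4]
opening: 0.199
finger_force: 33.6
```

>>> {"api": "carry_out", "payload": {
  "deltas": [0,0,0,0,0,0]
}}

```text
time: 13.22
eef_pos: [0.6148, -0.0878, 0.0989]
tcp_rot: [-0.032, 0.999, -0.0, -0.0]
contact_force: [-7.0, 2.1, 13.9]
opening: 0.198
finger_force: 32.6
```

>>> {"api": "carry_out", "payload": {
  "deltas": [0,0,0,0,0,0,0,0,0,0,0,0,0,0,-0.03,0,0,0,0,0,-0.06,0,0,0,0,0,-0.09,0,0,0],
  "grip": 55
}}

```text
time: 13.85
eef_pos: [0.6139, -0.0877, 0.1852]
tcp_rot: [-0.032, 1.0, 0.0, -0.001]
contact_force: [0.3, -0.4, -0.2]
opening: 0.552
finger_force: 0.0
```

```bash
python3 - <<'E'
from h import *
p,d,K,T=shot("wrist"); X=cloud(d,K,T)
for t in tops(X,.129,.006): print(*t)
delta((.512,.3222,.187),1.763)
E
```

```text
[ 0.6121 -0.0888  0.1287] [ 0.6129 -0.089 ] 0.0091 541
[ 0.6717 -0.0852  0.1285] [ 0.673  -0.0847] 0.0094 469
[ 0.8054 -0.2005  0.1259] [ 0.8074 -0.1984] 0.0101 134
shift [0.0782 0.4164 0.002 ] turn_z -0.129 y-ang 1.634 q6 -1.939 tilt [ 0.007 -0.002 -1.   ]
```

>>> {"api": "carry_out", "payload": {
  "deltas": [0.011,0.058,0,0,0,0,0.022,0.116,0,0,0,0,0.033,0.174,0,0,0,0,0.044,0.232,0,0,0,0,0.055,0.29,0,0,0,0]
}}

```text
time: 14.52
eef_pos: [0.54, 0.1998, 0.1841]
tcp_rot: [-0.031, 1.0, -0.0, -0.0]
contact_force: [0.1, 0.8, 0.3]
opening: 0.552
finger_force: 0.0
```

>>> {"api": "carry_out", "payload": {
  "deltas": [0.011,0.06,0,0,0,-0.06,0.0232,0.1264,0,0,0,-0.129,0.0232,0.1264,0,0,0,-0.129,0.0232,0.1264,0,0,0,-0.129]
}}

```text
time: 15.02
eef_pos: [0.5095, 0.3228, 0.1842]
tcp_rot: [-0.096, 0.995, -0.0, -0.001]
contact_force: [0.4, -0.6, 0.1]
opening: 0.549
finger_force: 0.0
```

```bash
python3 - <<'E'
from h import *
p,d,K,T=shot("wrist"); X=cloud(d,K,T)
for t in tops(X,.123): print(*t)
delta((.512,.3222,.09),1.763)
E
```

```text
[0.511  0.322  0.1231] [0.5117 0.3221] 0.009 483
shift [-0.0022 -0.0002  0.0944] turn_z -0.001 y-ang 1.762 q6 -1.367 tilt [-0.001 -0.001 -1.   ]
```

>>> {"api": "carry_out", "payload": {
  "deltas": [-0.0015,0,0.04,0,0,0,-0.0015,0,0.075,0,0,0,-0.0015,0,0.094,0,0,0,-0.0015,0,0.094,0,0,0]
}}

```text
time: 15.58
eef_pos: [0.5109, 0.3216, 0.0896]
tcp_rot: [-0.095, 0.995, -0.001, -0.002]
contact_force: [-0.1, 0.3, -0.2]
opening: 0.549
finger_force: 0.0
```

>>> {"api": "carry_out", "payload": {
  "deltas": [0,0,0,0,0,0,0,0,0,0,0,0,0,0,0,0,0,0,0,0,-0.04,0,0,0,0,0,-0.09,0,0,0],
  "grip": 0
}}

```text
time: 16.2
eef_pos: [0.5104, 0.3228, 0.181]
tcp_rot: [-0.096, 0.995, -0.0, -0.002]
contact_force: [0.6, 0.2, -0.2]
opening: 0.202
finger_force: 29.5
```

>>> {"api": "carry_out", "payload": {
  "deltas": [0,0,-0.055,0,0,0]
}}

```text
time: 16.32
eef_pos: [0.5107, 0.323, 0.2373]
tcp_rot: [-0.096, 0.995, -0.0, -0.001]
contact_force: [0.9, 0.8, -0.1]
opening: 0.202
finger_force: 29.5
```

```bash
python3 - <<'E'
from h import *
delta((.5543,-.0913,.235),1.634)
s=ctrl.get_state(); print(s["eef_pos"],s["opening"],s["finger_force"])
E
```

```text
shift [ 0.0364 -0.415   0.0023] turn_z 0.129 y-ang 1.763 q6 -1.367 tilt [-0.001 -0.    -1.   ]
[0.5107016  0.32303213 0.23725055] 0.2018025584226004 29.538288116455078
```

>>> {"api": "carry_out", "payload": {
  "deltas": [0.005,-0.058,0,0,0,0,0.01,-0.116,0,0,0,0,0.015,-0.174,0,0,0,0,0.02,-0.232,0,0,0,0,0.0254,-0.29,0,0,0,0]
}}

```text
time: 16.95
eef_pos: [0.5417, 0.032, 0.2367]
tcp_rot: [-0.096, 0.995, 0.0, 0.001]
contact_force: [1.0, 0.4, -0.1]
opening: 0.191
finger_force: 29.6
```

>>> {"api": "carry_out", "payload": {
  "deltas": [0.005,-0.06,0,0,0,0.06,0.011,-0.125,0,0,0,0.129,0.011,-0.125,0.03,0,0,0.129,0.011,-0.125,0.051,0,0,0.129]
}}

```text
time: 17.45
eef_pos: [0.5545, -0.0922, 0.1844]
tcp_rot: [-0.031, 1.0, 0.0, -0.0]
contact_force: [-0.5, -0.0, -0.8]
opening: 0.2
finger_force: 29.7
```

>>> {"api": "carry_out", "payload": {
  "deltas": [0,0,0,0,0,0,0,0,0,0,0,0]
}}

```text
time: 17.7
eef_pos: [0.5555, -0.0911, 0.1864]
tcp_rot: [-0.032, 0.999, -0.0, 0.001]
contact_force: [0.6, 0.4, -0.3]
opening: 0.203
finger_force: 29.7
```

```bash
python3 -c "
from h import *
align(0)"
```

```text
eef [ 0.5557 -0.0911  0.1869] F [-0.1 -0.1 -0.3]
[ 0.5525 -0.0921  0.0838] [ 0.5544 -0.0919] 0.01 267
[0.6317 0.1614 0.0837] [0.6225 0.1645] 0.0349 702
[ 0.7986 -0.1952  0.0838] [ 0.7991 -0.1957] 0.0063 69
0.112 48 [ 0.5554 -0.0924  0.1121] 0.0072
0.122 59 [ 0.5554 -0.0924  0.1221] 0.0079
0.132 61 [ 0.5553 -0.0922  0.1319] 0.0075
0.142 72 [ 0.555  -0.0923  0.1416] 0.0072
0.152 86 [ 0.555  -0.0922  0.152 ] 0.0079
0.162 40 [ 0.5547 -0.0923  0.1592] 0.0065
```

>>> {"api": "carry_out", "payload": {
  "deltas": [0.0018,0.0004,0,0,0,0,0.0018,0.0004,0.012,0,0,0,0.0018,0.0004,0.024,0,0,0,0.0018,0.0004,0.036,0,0,0,0.0018,0.0004,0.036,0,0,0]
}}

```text
time: 18.38
eef_pos: [0.5526, -0.0906, 0.1475]
tcp_rot: [-0.032, 1.0, 0.001, -0.001]
contact_force: [0.3, -1.0, -0.8]
opening: 0.199
finger_force: 29.6
```

>>> {"api": "carry_out", "payload": {
  "deltas": [0,0,0.013,0,0,0,0,0,0.026,0,0,0,0,0,0.038,0,0,0,0,0,0.048,0,0,0,0,0,0.05,0,0,0]
}}

```text
time: 19.0
eef_pos: [0.5533, -0.0909, 0.0994]
tcp_rot: [-0.032, 1.0, 0.0, -0.0]
contact_force: [-0.5, 0.9, 7.1]
opening: 0.2
finger_force: 30.2
```

>>> {"api": "carry_out", "payload": {
  "deltas": [0,0,0,0,0,0]
}}

```text
time: 19.12
eef_pos: [0.5532, -0.0909, 0.0995]
tcp_rot: [-0.032, 1.0, 0.0, 0.0]
contact_force: [0.3, 0.3, 0.8]
opening: 0.201
finger_force: 29.9
```

>>> {"api": "carry_out", "payload": {
  "deltas": [0,0,0,0,0,0,0,0,0,0,0,0,0,0,-0.03,0,0,0,0,0,-0.06,0,0,0,0,0,-0.1,0,0,0],
  "grip": 55
}}

```text
time: 19.75
eef_pos: [0.5522, -0.0907, 0.1991]
tcp_rot: [-0.032, 1.0, 0.0, -0.001]
contact_force: [0.0, -0.0, 0.2]
opening: 0.548
finger_force: 0.0
```

```bash
python3 - <<'E'
from h import *
p,d,K,T=shot("wrist"); X=cloud(d,K,T)
for t in tops(X,.129,.006): print(*t)
delta((.417,-.26,.19),.904)
E
```

```text
[ 0.5516 -0.0919  0.1288] [ 0.5529 -0.0917] 0.0092 484
[ 0.6116 -0.0888  0.1285] [ 0.6128 -0.0885] 0.0092 419
[ 0.6712 -0.0853  0.1285] [ 0.6729 -0.0845] 0.0095 363
shift [ 0.1492 -0.159   0.0159] turn_z 0.73 y-ang 1.634 q6 -1.978 tilt [ 0.009 -0.003 -1.   ]
```

All three rods are seated with their tops at 0.129. Next is the block.

>>> {"api": "carry_out", "payload": {
  "deltas": [0.037,-0.04,0,0,0,0.15,0.075,-0.08,0,0,0,0.3,0.112,-0.12,0,0,0,0.45,0.149,-0.159,0.01,0,0,0.6,0.149,-0.159,0.016,0,0,0.73],
  "grip": 100
}}

```text
time: 20.42
eef_pos: [0.4122, -0.2613, 0.1827]
tcp_rot: [0.332, 0.943, -0.0, -0.0]
contact_force: [0.1, 0.9, -0.6]
opening: 1.004
finger_force: 0.0
```

>>> {"api": "carry_out", "payload": {
  "deltas": [0,0,0,0,0,0,0,0,0,0,0,0]
}}

```text
time: 20.68
eef_pos: [0.4147, -0.2587, 0.1834]
tcp_rot: [0.326, 0.945, -0.0, 0.0]
contact_force: [0.1, -0.2, -0.7]
opening: 0.998
finger_force: 0.0
```

```bash
python3 - <<'E'
from h import *
p,d,K,T=shot("wrist"); save("w5.png",p); X=cloud(d,K,T)
for zl,zh in((.015,.06),(.021,.029),(.032,.039),(.044,.052)):
    m=(np.hypot(X[...,0]-.415,X[...,1]+.26)<.06)&(X[...,2]>zl)&(X[...,2]<zh); P=X[m]
    q=cv2.minAreaRect(P[:,:2].astype(np.float32)*1000); print(zl,len(P),np.round(q[0],1),np.round(q[1],1),round(q[2],1),P.mean(0).round(4))
delta((.414,-.26,.007),.904)
E
```

```text
0.015 2800 [ 413.4 -260.4] [34.  70.6] 52.9 [ 0.4128 -0.2599  0.0361]
0.021 907 [ 394.8 -246.4] [33.6 24.1] 53.0 [ 0.395  -0.2464  0.0244]
0.032 875 [ 413.4 -260.5] [33.9 23.8] 53.1 [ 0.4129 -0.2602  0.0363]
0.044 903 [ 431.4 -274.4] [33.6 24.9] 52.8 [ 0.431  -0.2737  0.0482]
shift [-0.     -0.0016  0.1766] turn_z 0.003 y-ang 0.907 q6 -1.672 tilt [ 0. -0. -1.]
```

View pics/w5.png

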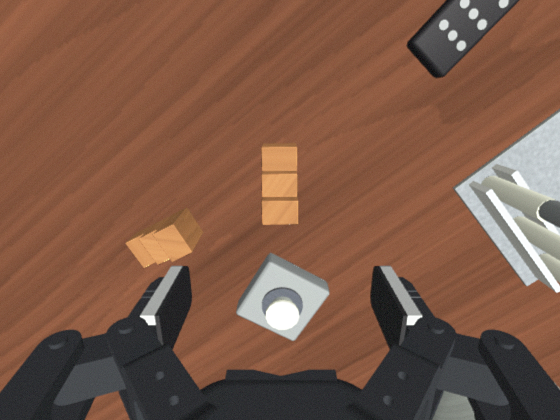

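The block is at (280,186) between the fingers, and the other one is at (165,238). I'll grasp it.

>>> {"api": "carry_out", "payload": {
  "deltas": [0,-0.0023,0,0,0,-0.016,0,-0.0023,0.06,0,0,-0.016,0,-0.0023,0.12,0,0,-0.016,0,-0.0023,0.16,0,0,-0.016,0,-0.0023,0.175,0,0,-0.016]
}}

```text
time: 21.35
eef_pos: [0.4119, -0.2593, 0.0059]
tcp_rot: [0.319, 0.948, 0.001, -0.002]
contact_force: [0.0, -0.2, -0.4]
opening: 0.998
finger_force: 0.0
```

>>> {"api": "carry_out", "payload": {
  "deltas": [0,0,0,0,0,0,0,0,0,0,0,0,0,0,0,0,0,0,0,0,0,0,0,0],
  "grip": 0,
  "grip_force": 30
}}

```text
time: 21.85
eef_pos: [0.4144, -0.262, 0.0104]
tcp_rot: [0.32, 0.948, -0.001, 0.002]
contact_force: [-0.6, 0.1, 7.6]
opening: 0.394
finger_force: 31.4
```

>>> {"api": "carry_out", "payload": {
  "deltas": [0,0,-0.05,0,0,0,0,0,-0.1,0,0,0,0,0,-0.16,0,0,0,0,0,-0.2,0,0,0]
}}

```text
time: 22.35
eef_pos: [0.4134, -0.2612, 0.2117]
tcp_rot: [0.32, 0.948, -0.001, 0.002]
contact_force: [0.1, -1.8, -1.8]
opening: 0.397
finger_force: 30.6
```

```bash
python3 - <<'E'
from h import *
s=ctrl.get_state(); print(s["eef_pos"],s["opening"],s["finger_force"])
delta((.6066,.0322,.2),1.634)
E
```

```text
[ 0.41341297 -0.26116342  0.2116916 ] 0.39697553556188275 30.56442618370056
shift [0.024  0.3504 0.0114] turn_z -0.714 y-ang 0.92 q6 -1.691 tilt [ 0.003 -0.003 -1.   ]
```

>>> {"api": "carry_out", "payload": {
  "deltas": [0.004,0.06,0,0,0,-0.15,0.008,0.12,0,0,0,-0.3,0.012,0.18,0,0,0,-0.45,0.016,0.24,0,0,0,-0.6,0.02,0.3,0,0,0,-0.714]
}}

```text
time: 22.98
eef_pos: [0.5794, -0.0082, 0.2084]
tcp_rot: [-0.034, 0.999, -0.0, 0.0]
contact_force: [0.1, -0.9, -1.0]
opening: 0.392
finger_force: 30.6
```

```bash
python3 - <<'E'
from h import *
delta((.6066,.0322,.21),1.634)
E
```

```text
shift [-0.0299  0.0385 -0.0016] turn_z 0.004 y-ang 1.638 q6 -1.827 tilt [ 0. -0. -1.]
```

>>> {"api": "carry_out", "payload": {
  "deltas": [-0.03,0.0385,0,0,0,0,-0.03,0.0385,0.05,0,0,0,-0.03,0.0385,0.1,0,0,0,-0.03,0.0385,0.15,0,0,0,-0.03,0.0385,0.18,0,0,0]
}}

```text
time: 23.6
eef_pos: [0.6041, 0.0307, 0.025]
tcp_rot: [-0.032, 0.999, 0.0, -0.002]
contact_force: [-0.3, -0.8, -1.2]
opening: 0.394
finger_force: 30.6
```

>>> {"api": "carry_out", "payload": {
  "deltas": [0,0,0.006,0,0,0,0,0,0.012,0,0,0,0,0,0.013,0,0,0,0,0,0.013,0,0,0]
}}

```text
time: 24.1
eef_pos: [0.6074, 0.0302, 0.0168]
tcp_rot: [-0.032, 0.999, -0.0, 0.001]
contact_force: [-0.8, -0.2, -1.3]
opening: 0.387
finger_force: 30.6
```

>>> {"api": "carry_out", "payload": {
  "deltas": [0,0,0.001,0,0,0,0,0,0.002,0,0,0,0,0,0.002,0,0,0]
}}

```text
time: 24.48
eef_pos: [0.6074, 0.0302, 0.0164]
tcp_rot: [-0.032, 0.999, -0.0, 0.001]
contact_force: [-5.6, 0.4, 10.1]
opening: 0.396
finger_force: 32.1
```

>>> {"api": "carry_out", "payload": {
  "deltas": [0,0,0,0,0,0,0,0,0,0,0,0,0,0,0,0,0,0,0,0,-0.05,0,0,0,0,0,-0.1,0,0,0],
  "grip": 80
}}

```text
time: 25.1
eef_pos: [0.6056, 0.0304, 0.1132]
tcp_rot: [-0.032, 1.0, 0.0, -0.001]
contact_force: [0.4, 0.0, -0.7]
opening: 0.801
finger_force: 0.0
```

>>> {"api": "carry_out", "payload": {
  "deltas": [0.0,0,-0.05,0,0,0,0.0,0,-0.1,0,0,0]
}}

```text
time: 25.35
eef_pos: [0.6061, 0.0303, 0.2146]
tcp_rot: [-0.032, 1.0, 0.0, -0.0]
contact_force: [-0.8, -0.2, -0.1]
opening: 0.798
finger_force: 0.0
```

```bash
cat >> h.py <<'E'
def blockpose(X,c=(.6066,.0322)):
    m=(np.hypot(X[...,0]-c[0],X[...,1]-c[1])<.055)&(X[...,2]>.02)&(X[...,2]<.065); P=X[m]
    q=cv2.minAreaRect(P[:,:2].astype(np.float32)*1000); print("block",len(P),np.round(q[0],1),np.round(q[1],1),round(q[2],1),P[:,2].max().round(4))
E
python3 - <<'E'
from h import *
p,d,K,T=shot("wrist"); X=cloud(d,K,T); blockpose(X); save("w6.png",p)
for t in tops(X,.129,.006): print(*t)
b=(X[...,2]>.03)&(X[...,2]<.04)&(abs(X[...,1]-.032)<.1); print(X[b].mean(0))
s=ctrl.get_state(); print(s["opening"])
delta((.527,-.345,.2),1.634)
E
```

```text
block 2411 [604.9  29. ] [69.8 33.9] 4.0 0.0566
[ 0.5525 -0.0904  0.1287] [ 0.5526 -0.0916] 0.0094 574
[ 0.6123 -0.0874  0.1286] [ 0.6135 -0.0884] 0.0093 466
[ 0.6719 -0.0838  0.1285] [ 0.6733 -0.0848] 0.0093 392
[0.7266 0.2549 0.1288] [0.7303 0.2582] 0.0226 637
[ 0.8027 -0.216   0.1286] [ 0.7997 -0.2165] 0.0132 424
[0.58874022 0.0228432  0.03148483]
0.7983743250303563
shift [ 0.1069 -0.369   0.023 ] turn_z 0.0 y-ang 1.634 q6 -1.751 tilt [ 0.013 -0.002 -1.   ]
```

View pics/w6.png

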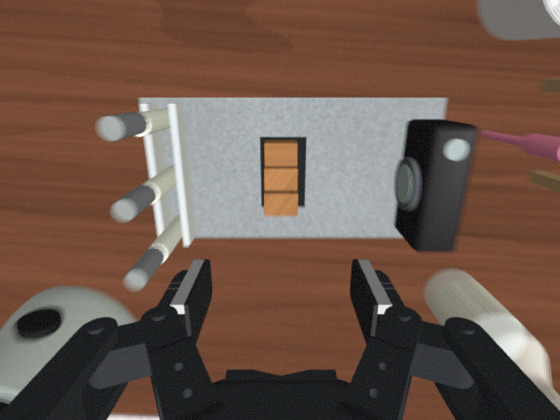

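The picture shows the block squarely on the pad at (282,178) and the three rods in their vials. Next is the release.

>>> {"api": "carry_out", "payload": {
  "deltas": [0.016,-0.058,0,0,0,0,0.032,-0.116,0,0,0,0,0.048,-0.174,0,0,0,0,0.064,-0.232,0,0,0,0,0.08,-0.29,0,0,0,0],
  "grip": 0
}}

```text
time: 26.02
eef_pos: [0.5442, -0.2659, 0.2129]
tcp_rot: [-0.032, 1.0, 0.0, 0.0]
contact_force: [1.3, 0.2, 0.2]
opening: 0.0
finger_force: 0.0
```

>>> {"api": "carry_out", "payload": {
  "deltas": [0.027,-0.06,0,0,0,0,0.027,-0.079,0.03,0,0,0,0.027,-0.079,0.06,0,0,0,0.027,-0.079,0.06,0,0,0]
}}

```text
time: 26.52
eef_pos: [0.5209, -0.3435, 0.1494]
tcp_rot: [-0.031, 1.0, 0.003, -0.003]
contact_force: [0.2, -0.7, 0.4]
opening: -0.001
finger_force: 0.0
```

```bash
python3 - <<'E'
from h import *
p,d,K,T=shot("wrist"); X=cloud(d,K,T)
for t in tops(X,.046): print(*t)
delta((.527,-.345,.046),1.634)
E
```

```text
[ 0.394  -0.3754  0.048 ] [ 0.3925 -0.3756] 0.0203 1767
[ 0.5255 -0.3455  0.0462] [ 0.5263 -0.3455] 0.018 1378
[ 0.5546 -0.1008  0.0457] [ 0.5551 -0.0978] 0.008 106
[ 0.6101 -0.0944  0.0462] [ 0.6136 -0.0895] 0.01 163
[ 0.6691 -0.0903  0.046 ] [ 0.6721 -0.0872] 0.0095 151
shift [-0.005  -0.0014  0.1058] turn_z -0.0 y-ang 1.634 q6 -2.379 tilt [-0.002  0.002 -1.   ]
```

>>> {"api": "carry_out", "payload": {
  "deltas": [-0.005,-0.0014,0.04,0,0,0,-0.005,-0.0014,0.08,0,0,0,-0.005,-0.0014,0.099,0,0,0,-0.005,-0.0014,0.099,0,0,0]
}}

```text
time: 27.08
eef_pos: [0.5279, -0.3453, 0.054]
tcp_rot: [-0.032, 0.999, 0.0, -0.001]
contact_force: [-0.3, 1.2, 0.4]
opening: 0.0
finger_force: 0.0
```

>>> {"api": "carry_out", "payload": {
  "deltas": [0,0,0.003,0,0,0,0,0,0.006,0,0,0,0,0,0.008,0,0,0,0,0,0.008,0,0,0]
}}

```text
time: 27.58
eef_pos: [0.528, -0.3458, 0.0465]
tcp_rot: [-0.032, 1.0, -0.0, 0.0]
contact_force: [-0.0, -0.0, 1.0]
opening: 0.003
finger_force: 0.0
```

>>> {"api": "carry_out", "payload": {
  "deltas": [0,0,0.002,0,0,0,0,0,0.004,0,0,0,0,0,0.005,0,0,0,0,0,0.005,0,0,0]
}}

```text
time: 28.08
eef_pos: [0.5281, -0.346, 0.0415]
tcp_rot: [-0.032, 1.0, -0.0, 0.0]
contact_force: [-0.5, 0.2, 2.2]
opening: -0.004
finger_force: 1.1
```

>>> {"api": "carry_out", "payload": {
  "deltas": [0,0,0.001,0,0,0,0,0,0.002,0,0,0,0,0,0.0025,0,0,0,0,0,0.0025,0,0,0]
}}

```text
time: 28.58
eef_pos: [0.5282, -0.346, 0.0391]
tcp_rot: [-0.032, 1.0, -0.0, 0.0]
contact_force: [0.4, 0.1, 4.7]
opening: -0.005
finger_force: 1.8
```

>>> {"api": "carry_out", "payload": {
  "deltas": [0,0,0,0,0,0,0,0,0,0,0,0,0,0,0,0,0,0,0,0,0,0,0,0,0,0,0,0,0,0]
}}

```text
time: 29.2
eef_pos: [0.5281, -0.346, 0.0391]
tcp_rot: [-0.032, 1.0, -0.0, 0.0]
contact_force: [-0.1, 0.6, 4.9]
opening: 0.005
finger_force: 2.5
```

>>> {"api": "carry_out", "payload": {
  "deltas": [0,0,0,0,0,0,0,0,0,0,0,0,0,0,0,0,0,0]
}}

```text
time: 29.58
eef_pos: [0.5281, -0.346, 0.039]
tcp_rot: [-0.032, 1.0, -0.0, 0.0]
contact_force: [0.3, 0.0, 4.6]
opening: 0.0
finger_force: 2.6
```

>>> {"api": "carry_out", "payload": {
  "deltas": [0,0,0.003,0,0,0,0,0,0.006,0,0,0,0,0,0.007,0,0,0,0,0,0.007,0,0,0]
}}

```text
time: 30.08
eef_pos: [0.5282, -0.346, 0.0334]
tcp_rot: [-0.032, 0.999, -0.0, -0.0]
contact_force: [-2.2, 2.0, 11.2]
opening: -0.002
finger_force: 5.7
```

>>> {"api": "carry_out", "payload": {
  "deltas": [0,0,0.001,0,0,0,0,0,0.002,0,0,0,0,0,0.002,0,0,0]
}}

```text
time: 30.45
eef_pos: [0.5283, -0.3461, 0.0328]
tcp_rot: [-0.032, 0.999, 0.0, -0.0]
contact_force: [-4.4, 3.4, 17.3]
opening: -0.002
finger_force: 8.4
```

```bash
python3 - <<'E'
from h import *
for n in("top","scene"):
    p,d,K,T=shot(n); X=cloud(d,K,T); blockpose(X); save(n+"1.png",p)
    for t in tops(X,.129,.006,12): print(*t)
E
```

```text
block 345 [604.2  28.4] [71.3 33.3] 4.4 0.0612
[ 0.8279 -0.2144  0.129 ] [ 0.8567 -0.2296] 0.0638 331
[0.7393 0.2496 0.1286] [0.7469 0.2542] 0.0312 160
[ 0.6718 -0.0858  0.1287] [ 0.672 -0.086] 0.0089 37
[ 0.6116 -0.089   0.129 ] [ 0.6115 -0.089 ] 0.0088 39
[ 0.552  -0.0925  0.1289] [ 0.5519 -0.0926] 0.0085 39
[ 0.5276 -0.2897  0.1262] [ 0.5241 -0.2899] 0.0124 26
block 420 [607.   28.5] [71.7 34.5] 3.9 0.0567
[-0.7401 -0.0278  0.1291] [-0.7443 -0.0237] 0.1102 139
[-0.3992  0.9873  0.1289] [-0.4889  1.0223] 0.2717 449
[-0.7413 -0.6237  0.129 ] [-0.7406 -0.6202] 0.1503 215
[-0.741  -0.4542  0.1293] [-0.7395 -0.4566] 0.0125 13
[-0.5067 -0.8082  0.1292] [-0.5646 -0.8171] 0.199 201
[-0.1645  0.5819  0.1288] [-0.1946  0.5946] 0.0496 91
[ 0.0491 -0.006   0.1287] [ 0.0146 -0.0009] 0.0596 128
[ 0.5369 -0.344   0.1285] [ 0.5312 -0.3469] 0.061 253
[ 0.5548 -0.0922  0.1278] [ 0.5539 -0.0914] 0.0094 44
[ 0.6155 -0.0893  0.1281] [ 0.6141 -0.0888] 0.0098 50
[ 0.6754 -0.0852  0.1277] [ 0.6742 -0.0853] 0.0097 59
[0.7631 0.2481 0.1286] [0.7525 0.2539] 0.0295 256
[ 0.8972 -0.2188  0.129 ] [ 0.8635 -0.23  ] 0.063 844
```

The picture is taken: the button bottomed at 17 N with block and rods in place. Now I bring the rods to the cup.

>>> {"api": "carry_out", "payload": {
  "deltas": [0,0,-0.05,0,0,0,0,0,-0.1,0,0,0,0,0,-0.145,0,0,0]
}}

```text
time: 30.92
eef_pos: [0.5273, -0.3451, 0.1749]
tcp_rot: [-0.032, 0.999, 0.001, -0.001]
contact_force: [0.3, 0.3, -0.2]
opening: -0.002
finger_force: 0.0
```

```bash
python3 - <<'E'
from h import *
from scipy.optimize import least_squares
delta((.5533,-.0907,.18),1.634)
for n in("top","scene"):
    p,d,K,T=load(n); X=cloud(d,K,T); m=(np.hypot(X[...,0]-.42,X[...,1]-.247)<.065)&(X[...,2]>.089)&(X[...,2]<.1)
    P=X[m]; r=least_squares(lambda c:np.hypot(P[:,0]-c[0],P[:,1]-c[1])-c[2],[.42,.247,.048],loss="soft_l1",f_scale=.002); print(n,len(P),r.x.round(4))
E
```

```text
shift [-0.042   0.2522 -0.0047] turn_z 0.0 y-ang 1.634 q6 -2.374 tilt [-0.002  0.002 -1.   ]
top 215 [0.4173 0.2453 0.0474]
scene 227 [0.4197 0.2459 0.0476]
```

>>> {"api": "carry_out", "payload": {
  "deltas": [-0.009,0.055,-0.005,0,0,0,-0.018,0.11,-0.005,0,0,0,-0.027,0.165,-0.005,0,0,0,-0.036,0.22,-0.005,0,0,0,-0.042,0.2522,-0.005,0,0,0],
  "grip": 55
}}

```text
time: 31.55
eef_pos: [0.5527, -0.0885, 0.178]
tcp_rot: [-0.032, 0.999, 0.001, -0.002]
contact_force: [0.7, -0.1, 0.4]
opening: 0.551
finger_force: 0.0
```

>>> {"api": "carry_out", "payload": {
  "deltas": [0,0,0,0,0,0,0,0,0,0,0,0]
}}

```text
time: 31.8
eef_pos: [0.5534, -0.0918, 0.1789]
tcp_rot: [-0.032, 1.0, 0.0, -0.001]
contact_force: [-0.1, -0.6, -0.7]
opening: 0.553
finger_force: 0.0
```

```bash
python3 - <<'E'
from h import *
p,d,K,T=shot("wrist"); X=cloud(d,K,T)
for t in tops(X,.129,.004): print(*t)
delta((.5533,-.0907,.1),1.634)
E
```

```text
[ 0.5518 -0.092   0.129 ] [ 0.5523 -0.0917] 0.0091 547
[ 0.6117 -0.0889  0.1289] [ 0.6131 -0.0889] 0.0094 449
[ 0.6709 -0.0853  0.1287] [ 0.6724 -0.0849] 0.0092 353
shift [0.0001 0.0015 0.0791] turn_z -0.001 y-ang 1.633 q6 -1.979 tilt [-0.001  0.    -1.   ]
```

>>> {"api": "carry_out", "payload": {
  "deltas": [0,0.001,0.04,0,0,0,0,0.001,0.079,0,0,0,0,0.001,0.079,0,0,0]
}}

```text
time: 32.22
eef_pos: [0.5509, -0.0908, 0.097]
tcp_rot: [-0.031, 1.0, 0.001, -0.004]
contact_force: [0.5, -0.9, 0.2]
opening: 0.549
finger_force: 0.0
```

>>> {"api": "carry_out", "payload": {
  "deltas": [0,0,0,0,0,0,0,0,0,0,0,0,0,0,0,0,0,0,0,0,-0.04,0,0,0,0,0,-0.09,0,0,0],
  "grip": 0
}}

```text
time: 32.85
eef_pos: [0.5532, -0.0901, 0.1911]
tcp_rot: [-0.032, 0.999, 0.0, -0.001]
contact_force: [-0.2, -0.2, 0.2]
opening: 0.194
finger_force: 29.8
```

>>> {"api": "carry_out", "payload": {
  "deltas": [0,0,-0.05,0,0,0]
}}

```text
time: 32.98
eef_pos: [0.5537, -0.0902, 0.2428]
tcp_rot: [-0.032, 0.999, -0.0, 0.0]
contact_force: [0.6, -0.7, -0.1]
opening: 0.201
finger_force: 29.8
```

```bash
python3 - <<'E'
from h import *
delta((.44,.2456,.24),1.634)
s=ctrl.get_state(); print(s["eef_pos"],s["opening"],s["finger_force"])
E
```

```text
shift [0.0922 0.3424 0.0027] turn_z 0.0 y-ang 1.634 q6 -1.977 tilt [ 0.001 -0.    -1.   ]
[ 0.55373371 -0.09023513  0.24278421] 0.20089281268876205 29.786088466644287
```

>>> {"api": "carry_out", "payload": {
  "deltas": [0.016,0.059,0,0,0,0,0.032,0.118,0,0,0,0,0.048,0.177,0,0,0,0,0.064,0.236,0,0,0,0,0.08,0.295,0,0,0,0]
}}

```text
time: 33.6
eef_pos: [0.4546, 0.2007, 0.2417]
tcp_rot: [-0.032, 1.0, 0.0, 0.001]
contact_force: [1.5, 1.2, -0.3]
opening: 0.197
finger_force: 29.8
```

>>> {"api": "carry_out", "payload": {
  "deltas": [0.0122,0.0474,0,0,0,0,0.0122,0.0474,0,0,0,0,0.0122,0.0474,0.05,0,0,0,0.0122,0.0474,0.1,0,0,0,0.0122,0.0474,0.143,0,0,0]
}}

```text
time: 34.22
eef_pos: [0.4403, 0.2446, 0.0966]
tcp_rot: [-0.031, 1.0, -0.0, 0.0]
contact_force: [0.0, 0.1, -1.2]
opening: 0.199
finger_force: 29.8
```

>>> {"api": "carry_out", "payload": {
  "deltas": [0,0,0,0,0,0]
}}

```text
time: 34.35
eef_pos: [0.4389, 0.2442, 0.0957]
tcp_rot: [-0.031, 1.0, -0.001, -0.003]
contact_force: [0.4, 0.4, -0.0]
opening: 0.199
finger_force: 31.2
```

>>> {"api": "carry_out", "payload": {
  "deltas": [0,0,0,0,0,0,0,0,0,0,0,0,0,0,-0.03,0,0,0,0,0,-0.07,0,0,0,0,0,-0.11,0,0,0],
  "grip": 45
}}

```text
time: 34.98
eef_pos: [0.4405, 0.2455, 0.2105]
tcp_rot: [-0.032, 0.999, 0.0, 0.001]
contact_force: [0.3, 0.6, -0.1]
opening: 0.453
finger_force: 0.0
```

```bash
python3 - <<'E'
from h import *
p,d,K,T=shot("wrist"); X=cloud(d,K,T); save("w7.png",p)
delta((.6135,-.0875,.205),1.634)
E
```

```text
shift [-0.1481 -0.3443  0.0131] turn_z 0.0 y-ang 1.634 q6 -1.327 tilt [ 0.013  0.004 -1.   ]
```

View pics/w7.png

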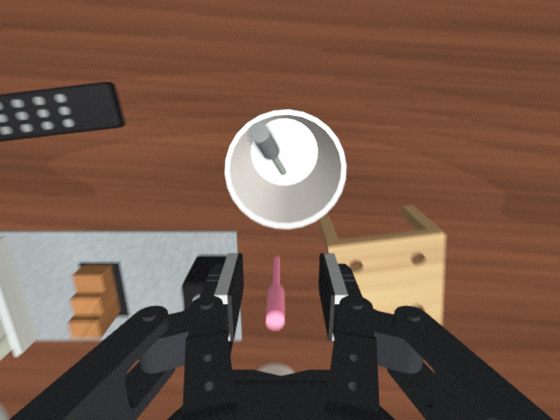

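The picture shows the rod leaning in the cup, with its grip at (263,138). The block on the pad looks shifted, at (95,300), so I'll check it numerically.

```bash
python3 - <<'E'
from h import *
p,d,K,T=shot("top"); X=cloud(d,K,T); blockpose(X)
for t in tops(X,.129,.006,12): print(*t)
p,d,K,T=load("wrist"); X=cloud(d,K,T); blockpose(X)
E
```

```text
block 349 [603.8  28.3] [70.4 33.3] 4.4 0.0606
[ 0.8271 -0.2158  0.1291] [ 0.8563 -0.2296] 0.0632 325
[0.7392 0.25   0.1286] [0.7471 0.2547] 0.0298 151
[ 0.6719 -0.0856  0.1284] [ 0.672  -0.0859] 0.0086 37
[ 0.6117 -0.0893  0.1289] [ 0.6121 -0.0894] 0.0086 37
[0.0565 0.0037 0.1288] [0.0496 0.0028] 0.0339 43
block 2507 [604.8  29.6] [71.6 36.1] 4.2 0.056
```

>>> {"api": "carry_out", "payload": {
  "deltas": [-0.0235,-0.055,0,0,0,0,-0.047,-0.11,0,0,0,0,-0.0705,-0.165,0,0,0,0,-0.094,-0.22,0,0,0,0,-0.1175,-0.275,0,0,0,0],
  "grip": 55
}}

```text
time: 35.7
eef_pos: [0.5755, -0.0234, 0.2083]
tcp_rot: [-0.032, 1.0, -0.0, 0.001]
contact_force: [0.1, 0.4, 1.1]
opening: 0.544
finger_force: 0.0
```

>>> {"api": "carry_out", "payload": {
  "deltas": [-0.0306,-0.069,0,0,0,0,-0.0306,-0.069,0,0,0,0,-0.0306,-0.069,0.03,0,0,0,-0.0306,-0.069,0.03,0,0,0]
}}

```text
time: 36.2
eef_pos: [0.6076, -0.0874, 0.1749]
tcp_rot: [-0.032, 0.999, 0.001, -0.003]
contact_force: [-0.2, 0.2, 0.1]
opening: 0.552
finger_force: 0.0
```

```bash
python3 - <<'E'
from h import *
p,d,K,T=shot("wrist"); X=cloud(d,K,T); blockpose(X)
for t in tops(X,.129,.004): print(*t)
delta((.6135,-.0875,.1),1.634)
E
```

```text
block 3572 [604.9  28.7] [69.7 34.7] 3.6 0.0564
[ 0.6123 -0.0888  0.129 ] [ 0.6131 -0.0888] 0.0092 551
[ 0.672  -0.0852  0.1288] [ 0.6734 -0.0851] 0.0095 457
shift [-0.0051 -0.0005  0.0767] turn_z 0.001 y-ang 1.635 q6 -1.942 tilt [-0.003  0.001 -1.   ]
```

>>> {"api": "carry_out", "payload": {
  "deltas": [-0.004,0,0.04,0,0,0,-0.004,0,0.077,0,0,0,-0.004,0,0.077,0,0,0]
}}

```text
time: 36.62
eef_pos: [0.6117, -0.0868, 0.0987]
tcp_rot: [-0.032, 0.999, 0.001, -0.003]
contact_force: [-0.3, 0.4, -0.0]
opening: 0.55
finger_force: 0.0
```

>>> {"api": "carry_out", "payload": {
  "deltas": [0,0,0,0,0,0,0,0,0,0,0,0,0,0,0,0,0,0,0,0,-0.04,0,0,0,0,0,-0.09,0,0,0],
  "grip": 0
}}

```text
time: 37.25
eef_pos: [0.6129, -0.0881, 0.1907]
tcp_rot: [-0.032, 1.0, 0.0, -0.001]
contact_force: [0.3, -0.1, -0.7]
opening: 0.198
finger_force: 29.5
```

>>> {"api": "carry_out", "payload": {
  "deltas": [0,0,-0.05,0,0,0]
}}

```text
time: 37.38
eef_pos: [0.6135, -0.0883, 0.2424]
tcp_rot: [-0.032, 1.0, -0.0, -0.0]
contact_force: [1.1, 0.8, -0.0]
opening: 0.2
finger_force: 29.5
```

```bash
python3 - <<'E'
from h import *
delta((.438,.262,.24),1.634)
s=ctrl.get_state(); print(s["eef_pos"],s["opening"],s["finger_force"])
E
```

```text
shift [0.153  0.3607 0.0024] turn_z -0.0 y-ang 1.634 q6 -1.94 tilt [-0. -0. -1.]
[ 0.61349442 -0.08828241  0.24242968] 0.19974453198147724 29.522792994976044
```

>>> {"api": "carry_out", "payload": {
  "deltas": [0.023,0.055,0,0,0,0,0.047,0.11,0,0,0,0,0.07,0.165,0,0,0,0,0.093,0.22,0,0,0,0,0.1165,0.275,0,0,0,0]
}}

```text
time: 38.0
eef_pos: [0.4791, 0.1803, 0.2414]
tcp_rot: [-0.031, 1.0, 0.0, 0.001]
contact_force: [1.5, 0.9, -0.6]
opening: 0.196
finger_force: 29.6
```

>>> {"api": "carry_out", "payload": {
  "deltas": [0.0365,0.0857,0,0,0,0,0.0365,0.0857,0,0,0,0,0.0365,0.0857,0.05,0,0,0,0.0365,0.0857,0.1,0,0,0,0.0365,0.0857,0.133,0,0,0]
}}

```text
time: 38.62
eef_pos: [0.437, 0.2618, 0.1057]
tcp_rot: [-0.032, 0.999, -0.0, -0.001]
contact_force: [-0.1, 0.4, 0.1]
opening: 0.197
finger_force: 29.6
```

>>> {"api": "carry_out", "payload": {
  "deltas": [0,0,0,0,0,0]
}}

```text
time: 38.75
eef_pos: [0.436, 0.2612, 0.1051]
tcp_rot: [-0.032, 0.999, -0.001, -0.003]
contact_force: [-0.3, -0.6, -0.1]
opening: 0.196
finger_force: 29.6
```

>>> {"api": "carry_out", "payload": {
  "deltas": [0,0,0,0,0,0,0,0,0,0,0,0,0,0,-0.03,0,0,0,0,0,-0.07,0,0,0,0,0,-0.11,0,0,0],
  "grip": 40
}}

```text
time: 39.38
eef_pos: [0.4388, 0.2622, 0.2208]
tcp_rot: [-0.032, 1.0, 0.0, 0.001]
contact_force: [0.6, -0.4, 0.1]
opening: 0.401
finger_force: 0.0
```

```bash
python3 - <<'E'
from h import *
p,d,K,T=shot("wrist"); X=cloud(d,K,T); save("w8.png",p)
delta((.673,-.084,.205),1.634)
E
```

```text
shift [-0.2084 -0.3615  0.024 ] turn_z 0.0 y-ang 1.634 q6 -1.294 tilt [ 0.013  0.005 -1.   ]
```

View pics/w8.png

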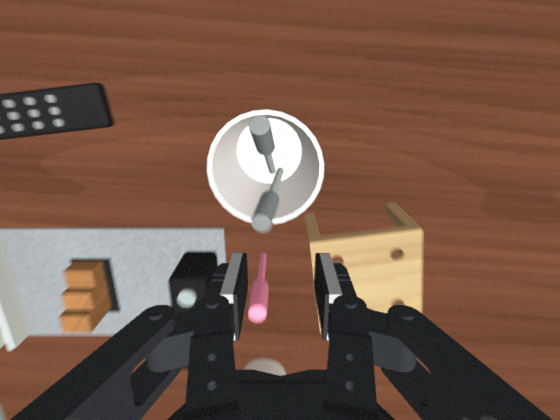

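Both rods are in the cup, with grips at (261,130) and (264,212). I fetch the last rod now.

>>> {"api": "carry_out", "payload": {
  "deltas": [-0.031,-0.054,0,0,0,0,-0.062,-0.108,0,0,0,0,-0.093,-0.162,0,0,0,0,-0.124,-0.216,0,0,0,0,-0.155,-0.27,0,0,0,0],
  "grip": 55
}}

```text
time: 40.05
eef_pos: [0.6117, 0.0004, 0.2198]
tcp_rot: [-0.031, 1.0, -0.0, 0.002]
contact_force: [0.3, 0.2, 0.0]
opening: 0.55
finger_force: 0.0
```

>>> {"api": "carry_out", "payload": {
  "deltas": [-0.0534,-0.0915,0,0,0,0,-0.0534,-0.0915,0,0,0,0,-0.0534,-0.0915,0.04,0,0,0,-0.0534,-0.0915,0.04,0,0,0]
}}

```text
time: 40.55
eef_pos: [0.6673, -0.0857, 0.1747]
tcp_rot: [-0.031, 1.0, 0.001, -0.003]
contact_force: [0.3, -0.1, -0.3]
opening: 0.547
finger_force: 0.0
```

```bash
python3 - <<'E'
from h import *
p,d,K,T=shot("wrist"); X=cloud(d,K,T); blockpose(X)
for t in tops(X,.129,.004): print(*t)
delta((.673,-.084,.1),1.634)
E
```

```text
block 4137 [605.3  28.8] [69.7 35.1] 3.3 0.0563
[ 0.6724 -0.0852  0.129 ] [ 0.6734 -0.0851] 0.0091 558
[ 0.8143 -0.2704  0.129 ] [ 0.8174 -0.2708] 0.0221 234
[ 0.8295 -0.1803  0.1292] [ 0.8306 -0.1772] 0.0155 457
shift [-0.0049  0.001   0.077 ] turn_z -0.0 y-ang 1.634 q6 -1.911 tilt [-0.003  0.001 -1.   ]
```

>>> {"api": "carry_out", "payload": {
  "deltas": [-0.0035,0,0.04,0,0,0,-0.0035,0,0.077,0,0,0,-0.0035,0,0.077,0,0,0]
}}

```text
time: 40.98
eef_pos: [0.671, -0.0841, 0.0994]
tcp_rot: [-0.032, 0.999, 0.001, -0.002]
contact_force: [-0.4, 0.8, -0.2]
opening: 0.553
finger_force: 0.0
```

>>> {"api": "carry_out", "payload": {
  "deltas": [0,0,0,0,0,0,0,0,0,0,0,0,0,0,0,0,0,0,0,0,-0.04,0,0,0,0,0,-0.09,0,0,0],
  "grip": 0
}}

```text
time: 41.6
eef_pos: [0.6718, -0.0851, 0.1906]
tcp_rot: [-0.032, 0.999, 0.0, -0.001]
contact_force: [0.4, -0.9, -0.6]
opening: 0.195
finger_force: 29.6
```

>>> {"api": "carry_out", "payload": {
  "deltas": [0,0,-0.05,0,0,0]
}}

```text
time: 41.72
eef_pos: [0.6724, -0.0854, 0.2427]
tcp_rot: [-0.032, 1.0, -0.0, 0.0]
contact_force: [1.8, -0.2, -0.7]
opening: 0.199
finger_force: 29.6
```

```bash
python3 - <<'E'
from h import *
delta((.418,.262,.24),1.634)
s=ctrl.get_state(); print(s["eef_pos"],s["opening"],s["finger_force"])
E
```

```text
shift [0.232  0.3628 0.0025] turn_z -0.0 y-ang 1.634 q6 -1.91 tilt [ 0. -0. -1.]
[ 0.67242274 -0.08540889  0.24266193] 0.19881284950468966 29.566481709480286
```

>>> {"api": "carry_out", "payload": {
  "deltas": [0.032,0.05,0,0,0,0,0.064,0.1,0,0,0,0,0.096,0.15,0,0,0,0,0.128,0.2,0,0,0,0,0.16,0.25,0,0,0,0]
}}

```text
time: 42.35
eef_pos: [0.4959, 0.1553, 0.2415]
tcp_rot: [-0.031, 1.0, 0.0, 0.001]
contact_force: [0.2, 1.4, -0.5]
opening: 0.196
finger_force: 29.6
```

>>> {"api": "carry_out", "payload": {
  "deltas": [0.036,0.056,0,0,0,0,0.072,0.1128,0,0,0,0,0.072,0.1128,0,0,0,0,0.072,0.1128,0.05,0,0,0,0.072,0.1128,0.1,0,0,0]
}}

```text
time: 42.98
eef_pos: [0.4195, 0.262, 0.1411]
tcp_rot: [-0.032, 0.999, 0.0, 0.002]
contact_force: [0.0, -0.1, -0.8]
opening: 0.199
finger_force: 29.6
```

>>> {"api": "carry_out", "payload": {
  "deltas": [0,0,0.02,0,0,0,0,0,0.033,0,0,0,0,0,0.033,0,0,0]
}}

```text
time: 43.35
eef_pos: [0.4184, 0.2615, 0.1075]
tcp_rot: [-0.031, 1.0, -0.0, -0.0]
contact_force: [-0.2, 1.0, -0.7]
opening: 0.193
finger_force: 29.6
```

>>> {"api": "carry_out", "payload": {
  "deltas": [0,0,0,0,0,0,0,0,0,0,0,0,0,0,-0.03,0,0,0,0,0,-0.07,0,0,0,0,0,-0.12,0,0,0],
  "grip": 36
}}

```text
time: 43.98
eef_pos: [0.4177, 0.2619, 0.229]
tcp_rot: [-0.032, 0.999, -0.0, -0.0]
contact_force: [0.6, 0.3, -0.6]
opening: 0.36
finger_force: 0.0
```

>>> {"api": "carry_out", "payload": {
  "deltas": [0,0,0,0,0,0,0,0,0,0,0,0,0,0,0,0,0,0,0,0,0,0,0,0]
}}

```text
time: 44.48
eef_pos: [0.4175, 0.2618, 0.2264]
tcp_rot: [-0.032, 1.0, -0.0, -0.001]
contact_force: [-0.4, -0.2, -0.1]
opening: 0.357
finger_force: 0.0
```

```bash
python3 - <<'E'
from h import *
p,d,K,T=shot("wrist"); save("w9.png",p); s=ctrl.get_state(); print(s["contact_force"],s["opening"])
p,d,K,T=shot("top"); X=cloud(d,K,T); blockpose(X)
p,d,K,T=shot("scene"); X=cloud(d,K,T); blockpose(X)
E
```

```text
[-0.40862429 -0.51459196 -0.28405455] 0.3596869652817723
block 344 [604.   28.4] [70.6 33.3] 4.4 0.0622
block 421 [606.1  28.4] [74.4 34.4] 4.1 0.0568
```

View pics/w9.png

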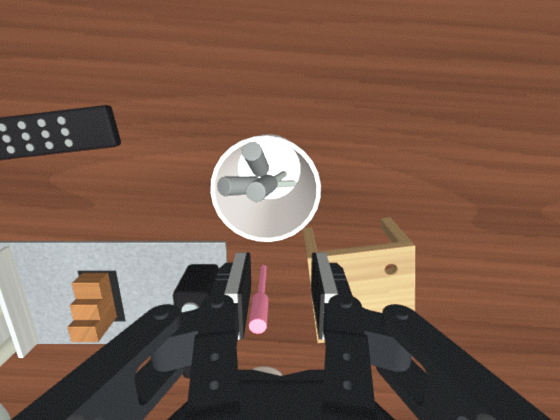

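All three grips show in the cup at (254,158), (238,186) and (262,188), and the block is on the pad. I'll check that they stay at rest.

>>> {"api": "carry_out", "payload": {
  "deltas": [0,0,0,0,0,0,0,0,0,0,0,0,0,0,0,0,0,0,0,0,0,0,0,0,0,0,0,0,0,0]
}}

```text
time: 45.25
eef_pos: [0.4182, 0.2621, 0.2278]
tcp_rot: [-0.032, 1.0, 0.0, 0.0]
contact_force: [0.4, 0.5, -0.8]
opening: 0.36
finger_force: 0.0
```

```bash
python3 - <<'E'
from h import *
a=load("wrist")[0].astype(int); p,d,K,T=shot("wrist"); X=cloud(d,K,T)
print("diff in cup",np.abs(a-p)[130:245,205:325].mean(), "elsewhere",np.abs(a-p)[0:120,150:500].mean(), (np.abs(a-p)[130:245,205:325].max(-1)>60).sum())
for uv in((254,152),(224,186),(257,192),(290,184)): print(uv,X[uv[1],uv[0]].round(3))
m=(np.hypot(X[...,0]-.418,X[...,1]-.246)<.06)&(X[...,2]>.09); print(X[m].max(0))
E
```

```text
diff in cup 10.503260869565217 elsewhere 2.849515873015873 828
(254, 152) [0.383 0.237 0.104]
(224, 186) [0.416 0.21  0.097]
(257, 192) [0.414 0.241 0.117]
(290, 184) [0.433 0.273 0.018]
[0.46777581 0.30597925 0.32343157]
```

>>> {"api": "carry_out", "payload": {
  "deltas": [0,0,0,0,0,0,0,0,0,0,0,0,0,0,0,0,0,0,0,0,0,0,0,0,0,0,0,0,0,0]
}}

```text
time: 45.92
eef_pos: [0.4182, 0.2621, 0.2278]
tcp_rot: [-0.032, 1.0, 0.0, -0.0]
contact_force: [-0.1, 0.6, -0.2]
opening: 0.359
finger_force: 0.0
```

```bash
python3 - <<'E'
from h import *
a=load("wrist")[0].astype(int); p,d,K,T=shot("wrist"); X=cloud(d,K,T); save("w10.png",cv2.resize(p[120:260,170:350],(720,560)))
print("diff in cup",np.abs(a-p)[130:245,205:325].mean(), "elsewhere",np.abs(a-p)[0:120,150:500].mean(), (np.abs(a-p)[130:245,205:325].max(-1)>60).sum())
E
```

```text
diff in cup 1.861256038647343 elsewhere 2.5422698412698415 1
```

View pics/w10.png

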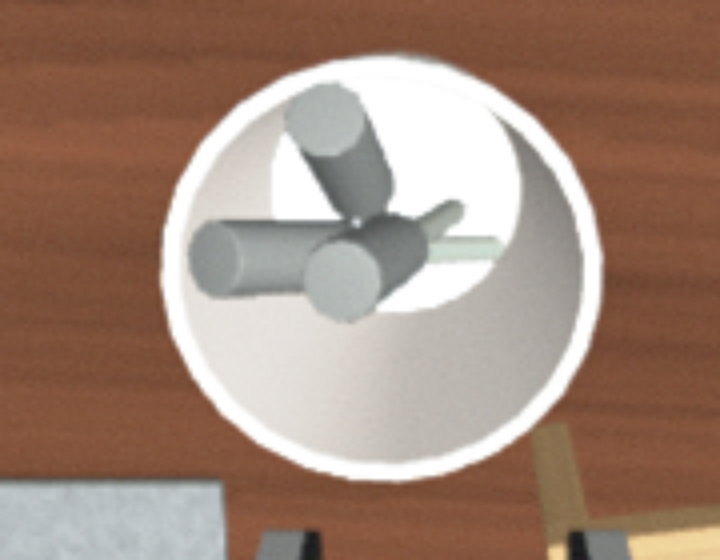

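All three rods rest tip down in the upright cup, with grips at (325,118), (217,258) and (343,282), and nothing is moving any more. I hand in.

```bash
python3 -c "
from plant import ctrl
print(ctrl.sign_off())"
```

```text
the job is handed in; nothing more can be done
None
```

The job is handed in, though no verdict came back: the block stood on the pad and three rods sat in the vials for the picture (half-press held for about a second, then fully down), and all three rods now rest tip down in the upright cup.

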